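Load the conditioning drawer, release it, shut it and start the programme

ROBOT

A 7-joint arm with a two-finger parallel gripper is mounted at the origin on the work surface. World frame = base frame: x ahead of the robot, y to its left, z up, the work surface at z = 0. Lengths are in m, angles in rad, forces in N, time in s.
With the tool pointing down it reaches from about 0.425 to 0.875 m from the base axis. Payload 8.4 kg.
Tool frame: the origin (TCP) lies at the centre of the arm's flange, where the gripper is bolted on; the fingertips stand 173 mm ahead of it and the grasp point (between the pads) lies 155 mm ahead of it (manip.hold_point_z is the distance from the TCP to the grasp point, in m); z points along the fingers, y is the line along which they close (so a half turn about z gives the same grasp; the last joint's range is limited). The gripper opens to 85 mm and grips with 20 to 120 N. Pads are 22 mm wide; open, the fingers measure 114 mm over their backs; the gripper's body (76 mm by 85 mm) begins 54 mm behind the grasp point. The pads swing forward as they close: fully open they stand 13 mm farther back than shut.
Start: joints at [1.184, 0.333, 0.04, 1.465, -0.013, 1.343, -0.059], TCP at [0.184, -0.623, 0.405] pointing down, gripper open.
Joint ranges: [-2.58, 2.58], [-0.38, 2.09], [-1.3, 1.39], [0.25, 2.4], [-1.5, 4.64], [0.08, 2.09], [-2.65, 2.65]. Speed limits (rad/s): [2.22, 2.22, 2.79, 2.79, 3.14, 3.14, 3.14].

INTERFACE

Orientations are given as a rotation vector (axis times angle).
In Python, from cell import manip, cams, finder gives the robot as it stands.
- The arm moves only by the tool jog_arm, never from a script. Its argument "targets" is a list of rows, each a list of 3 entries, a list of its own where there are three numbers: the turn, a rotation vector about the tool's x, y, z scaled (see below), then the shift along the tool's x, y, z scaled (see below), then the closure, from -1 (fully open) to 1 (shut). A call has 1 to 5 rows; each row is the pose to reach, as a shift and turn from the pose commanded when the call began, along the tool's axes at that moment, turning the shorter way round; what a row does not reach only later rows make up. The controller multiplies each number of a shift by 0.8 m and each number of a turn by 180 degrees. A row lasts 1/12 s, in which the tool goes at most 41.7 mm and 7.16 degrees, less where a joint would pass 70% of its speed; a pose out of reach is approached as far as the arm can. A call with a number of a shift or a turn outside -1 to 1 is refused whole. A call with a gripper value outside its range is refused whole. The fingers move at their own pace and stop on an object; "newtons" is the grip in N (left out, the last holds). Time passes only in rows, so rows that repeat a pose let the fingers close. It gives the time, the measured TCP pose, the force, the opening and the grip force at its end, in the units of the state.
- manip.observe(): the state, without advancing time (a new reading comes with each control period).
- cams.grab_frame(name): name is "side" or "top" or "wrist"; returns the picture (384x512x3 uint8, red, green, blue); there is no depth.
- cams.camera_info(name): a dict with "K" (3x3 intrinsics, pixels), "pose" (4x4, takes a point from camera to world coordinates). Camera axes: x right, y down, z forward; pixel columns grow to the right and rows downward; lengths in m; the calibration is good to about 2 mm. A picture is of the moment at which its call begins: read the wrist's pose just before it. camera_info takes no time and is no camera call; for the wrist camera it gives the pose at the moment of the call.
- manip.sign_off(): hands the job in; it is judged then, once.
Trained networks look in the newest picture that a camera, given by its name, has taken for a name from the list of things; names that differ only in an ending like _2 or _b are one class to them, and where a whole thing is asked for, a point or a joint stands for the part that bears it (a point fixed in the world has none). Each returns a list of dicts, best first, with "conf" (0 to 1); they miss things now and then, are a little off and sometimes report something else, mostly with a low value. They report only what shows in the picture. A call takes as long as a camera call. They do not tell look-alikes from the thing itself.
- finder.spot_in(thing, camera): "at" ([column, row] in pixels, amid what is visible of it).
- finder.spot_point(thing, camera): "at" ([column, row] in pixels: a listed point, or the origin of a listed thing).
The state is a dict: "time_s": time; "joints": joint angles; "qvel": joint speeds; "effort": joint torques, N m; "ee_pos": TCP position; "tcp_rot": TCP orientation; "ft_force": force on the tool from outside, world axes, zero at the start; "torque": the same for the moment, N m; "width": finger opening in m; "gripper_force": force on a finger pad.
Only numpy, scipy, OpenCV 4.12 (cv2) and the standard library are available. Lean on these libraries where they do the work, as an engineer would, in place of code of your own. Each camera call takes 0.05 s, during which the arm holds its last target. There are 200 camera calls.

TASK

Put every lidded sample tin into the pulled-out steel tray of the conditioning unit, each standing upright on the tray floor. Then press down the red release lever to unlock the tray, push it fully home, and only then key in the programme, one key at a time with a firm full press of about half a second: blue, yellow, blue again, then green to start. Do not touch the red key, do not tip the tins over, and leave everything else on the bench where it is.

Things in the scene. Friction and masses are not known exactly. Their poses are not given: they have to be found in the camera images.
- tin0: Lidded aluminium sample tin, round, 64 mm diameter, body 34 mm high, with a black knob of 24 mm diameter and 22 mm height standing on the middle of its lid (56 mm high in all); about 0.25 kg. Lift it by the knob from above. Origin: centre of the underside, z up along the knob. There are four to six tins; absent ones read None
- tin1: Lidded aluminium sample tin, round, 64 mm diameter, body 34 mm high, with a black knob of 24 mm diameter and 22 mm height standing on the middle of its lid (56 mm high in all); about 0.25 kg. Lift it by the knob from above. Origin: centre of the underside, z up along the knob. There are four to six tins; absent ones read None
- tin2: Lidded aluminium sample tin, round, 64 mm diameter, body 34 mm high, with a black knob of 24 mm diameter and 22 mm height standing on the middle of its lid (56 mm high in all); about 0.25 kg. Lift it by the knob from above. Origin: centre of the underside, z up along the knob. There are four to six tins; absent ones read None
- tin3: Lidded aluminium sample tin, round, 64 mm diameter, body 34 mm high, with a black knob of 24 mm diameter and 22 mm height standing on the middle of its lid (56 mm high in all); about 0.25 kg. Lift it by the knob from above. Origin: centre of the underside, z up along the knob. There are four to six tins; absent ones read None
- tin4: Lidded aluminium sample tin, round, 64 mm diameter, body 34 mm high, with a black knob of 24 mm diameter and 22 mm height standing on the middle of its lid (56 mm high in all); about 0.25 kg. Lift it by the knob from above. Origin: centre of the underside, z up along the knob. There are four to six tins; absent ones read None
- tin5: Lidded aluminium sample tin, round, 64 mm diameter, body 34 mm high, with a black knob of 24 mm diameter and 22 mm height standing on the middle of its lid (56 mm high in all); about 0.25 kg. Lift it by the knob from above. Origin: centre of the underside, z up along the knob. There are four to six tins; absent ones read None
- tray_floor (a point): Centre of the inner floor of the steel tray (the drawer), 17 mm above the bench; moves with the tray. Its x axis points into the unit (the way the tray is pushed home), y to the left, z up. Inside the tray measures 190 mm along x and 250 mm along y; its side and back walls are 5 mm thick, their tops 41 mm above this floor; the front panel's top is 61 mm above it
- tray_front (a point): Middle of the top edge of the outer face of the tray's aluminium front panel (320 mm wide, 10 mm thick, 78 mm above the bench), the face to push on; same axes as tray_floor. When the tray is fully out the mouth of the unit is 210 mm beyond this face, and 10 mm when it is home. The housing behind the mouth is 96 mm high, and from 130 mm behind the mouth it is 171 mm high
- tray (a joint): Travel of the tray on its slides, m: 0 fully pulled out (as at the start, locked by the lever's tooth), 0.20 fully home. Retracting it takes about 2 N and it stays where it is left
- lever (a joint): Release lever on the right-hand slide of the tray, rad: 0 up (locked), 0.12 fully pressed. Pressing the red paddle down tilts the lever about a pivot half-way along the tray and lifts the tooth at its far end: the tray is free above 0.07 rad (paddle down by about 9 mm; 16 mm at the end of its travel), force 2 to 5 N. It springs up when let go; the paddle must stay down for at least the first 25 mm of the tray's retraction, after that it may be let go
- lever_pad (a point): Centre of the top of the red paddle of the release lever (45 mm along x by 48 mm along y, 8 mm thick), 58 mm above the bench, just in front of the right end of the tray's front panel; its centre is 23.5 mm before the panel's outer face, whose top is 20 mm above the paddle. Moves with the tray. Axes as tray_floor when not pressed
- key_blue (a joint): Blue key of the keypad: press travel, m; 0 up, 0.006 fully down; it takes about 5 N to be fully down and springs back. It counts as pressed beyond 0.0035
- key_yellow (a joint): Yellow key of the keypad: press travel, m; 0 up, 0.006 fully down; it takes about 5 N to be fully down and springs back. It counts as pressed beyond 0.0035
- key_green (a joint): Green key of the keypad: press travel, m; 0 up, 0.006 fully down; it takes about 5 N to be fully down and springs back. It counts as pressed beyond 0.0035
- key_red (a joint): Red key of the keypad: press travel, m; 0 up, 0.006 fully down; it takes about 5 N to be fully down and springs back. It counts as pressed beyond 0.0035
- key_blue_top (a point): Centre of the top of the round blue key (32 mm diameter, pressed straight down). The four keys stand in a row, 54 mm apart, in an order that changes, on a grey keypad box 90 x 240 x 30 mm
- key_yellow_top (a point): Centre of the top of the round yellow key (32 mm diameter, pressed straight down). The four keys stand in a row, 54 mm apart, in an order that changes, on a grey keypad box 90 x 240 x 30 mm
- key_green_top (a point): Centre of the top of the round green key (32 mm diameter, pressed straight down). The four keys stand in a row, 54 mm apart, in an order that changes, on a grey keypad box 90 x 240 x 30 mm
- key_red_top (a point): Centre of the top of the round red key (32 mm diameter, pressed straight down). The four keys stand in a row, 54 mm apart, in an order that changes, on a grey keypad box 90 x 240 x 30 mm
- weight: Brass weight, 60 mm diameter, 58 mm high, standing among the tins; leave alone. Origin under its centre
- bowl: Steel bowl, 150 mm across, 70 mm high; leave alone. Origin under its centre
- scoop: Steel spoon lying on the bench before the tray; leave alone
- brush: Brush lying on the bench beside the tins; leave alone
- jar: Amber jar, 80 mm diameter, 100 mm high; leave alone
Things that resemble listed ones, but are neither listed nor needed, are in the scene too. What is shaped like the tin0 but purple is not meant. Leave any pink look-alike of the tin3 alone.

How it is judged:
By the outcome, as a careful person would: the job done as asked, in the order asked, and still so for the second after the job is handed in, with the robot touching nothing.
Of tin0, tin1, tin2, tin3, tin4, tin5 only 4 to 6 are there at a start; the rules pass over those that are not, and their reading is None.
At some moment in a run one of tin0, tin1, tin2, tin3, tin4, tin5 may be knocked a few centimetres aside while the robot is not near it.
It also fails if it takes over 210 s, if anything falls off the work surface, if the arm or the gripper's body presses on something with over 40 N, if the wrist force passes 120 N, or if a joint passes its speed limit or range.

## Working session

There is one attempt and no reset: what is moved stays moved. The work goes in short steps, Python scripts to look and compute and a tool call to move; the robot and the scene stay as the last step left them, time stands still between calls to the robot, and variables do not carry over. Pictures are saved under pics/ and viewed, at most 14 in all, crops included, and the job is handed in when it is done.

Besides the shell and the picture viewer there is one more tool, called after "Call:" by a JSON object that holds its "fn" and its "kwargs". jog_arm: Moves the arm, as the interface text tells. Its arguments: {"type":"object","properties":{"targets":{"type":"array"},"newtons":{"type":"number"}},"required":["targets"]}

```bash
ls; mkdir -p pics
python3 - <<'E'
from cell import manip,cams,finder
import cv2,numpy as np
s=manip.observe();print({k:np.round(v,3) for k,v in s.items()})
for n in ("top","side"):
    im=cams.grab_frame(n);cv2.imwrite(f"pics/{n}0.png",cv2.resize(im[...,::-1],(800,600),interpolation=cv2.INTER_CUBIC))
    i=cams.camera_info(n);print(n,np.round(i["K"],1).tolist(),np.round(i["pose"],3).tolist())
E
```

```text
pics
{'time_s': np.float64(0.0), 'joints': array([ 1.184,  0.334,  0.04 ,  1.466, -0.013,  1.343, -0.059]), 'qvel': array([ 0.   , -0.001, -0.001, -0.001,  0.001, -0.   ,  0.002]), 'effort': array([ 1.0000e-03, -6.5855e+01,  1.3660e+00, -4.0556e+01,  1.7000e-02,
        1.3000e-02,  0.0000e+00]), 'ee_pos': array([ 0.184, -0.623,  0.404]), 'tcp_rot': array([-3.108e+00, -4.500e-01,  1.000e-03]), 'ft_force': array([0.368, 0.939, 0.208]), 'torque': array([-0.017, -0.021, -0.045]), 'gripper_force': np.float64(0.0), 'width': np.float64(0.085)}
top [[388.6, 0.0, 256.8], [0.0, 388.6, 190.6], [0.0, 0.0, 1.0]] [[-0.034, -0.979, 0.203, 0.218], [-0.999, 0.035, -0.002, -0.035], [-0.005, -0.203, -0.979, 1.382], [0.0, 0.0, 0.0, 1.0]]
side [[490.4, 0.0, 258.4], [0.0, 490.4, 194.8], [0.0, 0.0, 1.0]] [[-0.707, -0.479, 0.52, -0.393], [-0.707, 0.466, -0.532, 0.867], [0.013, -0.744, -0.668, 1.238], [0.0, 0.0, 0.0, 1.0]]
```

View pics/top0.png

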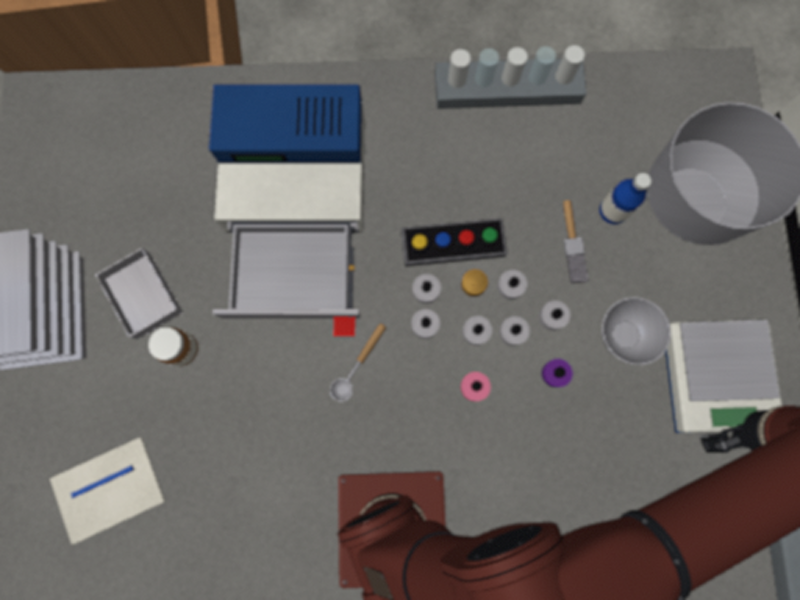

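View pics/side0.png

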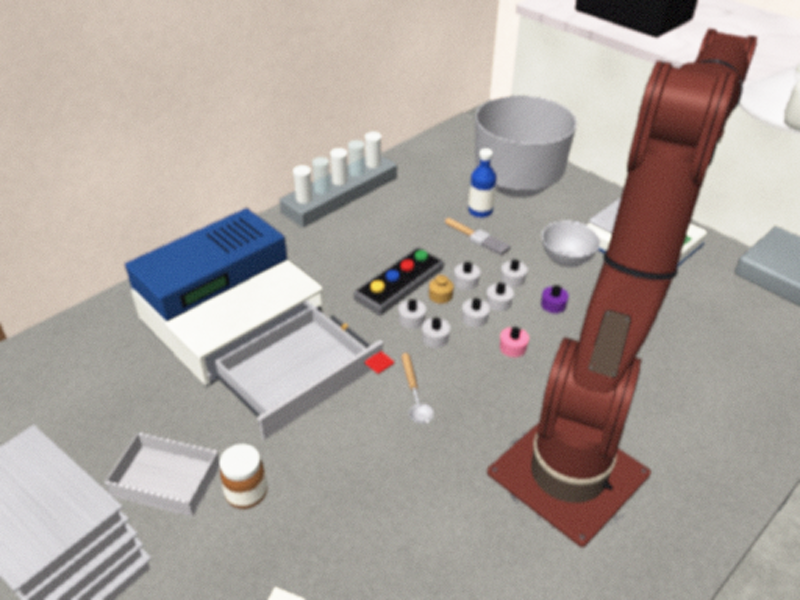

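Top view (800×600): six silver tins near (427,287), (426,322), (478,329), (515,330), (513,283) and (556,314). The brass weight is at (474,282), the pink look-alike at (476,386) and the purple one at (558,373). Keys left to right are yellow, blue, red, green, and the lever pad is at (344,326).

```bash
cat > h.py <<'E'
from cell import manip,cams,finder
import cv2,numpy as np
from scipy.spatial.transform import Rotation as R
def toz(px,cam,z,info=None):
    i=info or cams.camera_info(cam);P=np.array(i["pose"])
    d=P[:3,:3]@np.linalg.solve(np.array(i["K"]),[px[0],px[1],1.]);o=P[:3,3]
    return (o+d*(z-o[2])/d[2])[:2]
def tri(pa,pb,a="top",b="side"):
    A=[];B=[]
    for px,c in((pa,a),(pb,b)):
        i=cams.camera_info(c);P=np.array(i["pose"]);d=P[:3,:3]@np.linalg.solve(np.array(i["K"]),[px[0],px[1],1.]);d/=np.linalg.norm(d)
        M=np.eye(3)-np.outer(d,d);A.append(M);B.append(M@P[:3,3])
    return np.linalg.solve(sum(A),sum(B))
E
python3 - <<'E'
from h import *
for c in("top","side"):
    cams.grab_frame(c)
    for t,z in(("tin0",0),("tray_floor",.017),("tray_front",.078),("lever_pad",.058),("key_blue_top",.036),("key_yellow_top",.036),("key_green_top",.036),("key_red_top",.036),("weight",0)):
        for d in finder.spot_point(t,c)[:12 if t=="tin0" else 2]: print(c,t,round(d["conf"],2),np.round(d["at"],1),np.round(toz(d["at"],c,z),3))
E
```

```text
top tin0 0.86 [353.2 240.2] [ 0.313 -0.373]
top tin0 0.75 [326.7 212.1] [ 0.416 -0.286]
top tin0 0.75 [326.3 180.2] [ 0.534 -0.293]
top tin0 0.74 [352.6 203. ] [ 0.446 -0.382]
top tin0 0.65 [304.7 245.2] [ 0.301 -0.201]
top tin0 0.6 [306.7 214.1] [ 0.412 -0.214]
top tin0 0.53 [272.4 187.1] [ 0.515 -0.096]
top tin0 0.53 [271.  207.5] [ 0.44  -0.087]
top tray_floor 0.55 [185.7 175.2] [0.566 0.217]
top tray_front 0.83 [183.1 200.6] [0.462 0.214]
top tray_front 0.3 [367.9 154.3] [ 0.603 -0.43 ]
top lever_pad 0.86 [220.2 209.4] [0.43 0.09]
top lever_pad 0.27 [404.1 209.1] [ 0.409 -0.542]
top key_blue_top 0.6 [282.4 150.1] [ 0.643 -0.136]
top key_blue_top 0.29 [181.9 202. ] [0.465 0.227]
top key_yellow_top 0.49 [268.  152.8] [ 0.634 -0.084]
top key_green_top 0.37 [307.7 148.9] [ 0.644 -0.228]
top key_green_top 0.3 [180.7 201.2] [0.468 0.231]
top key_red_top 0.4 [297.6 153.5] [ 0.628 -0.19 ]
top weight 0.78 [305.1 181.6] [ 0.531 -0.216]
side tin0 0.82 [353.1 196.6] [ 0.313 -0.369]
side tin0 0.79 [298.2 183.7] [ 0.508 -0.276]
side tin0 0.76 [328.3 176.9] [ 0.452 -0.392]
side tin0 0.76 [279.  216.9] [ 0.434 -0.088]
side tin0 0.74 [329.2 223.1] [ 0.288 -0.193]
side tin0 0.57 [319.1 191.1] [ 0.423 -0.3  ]
side tin0 0.56 [303.8 202.7] [ 0.421 -0.209]
side tin0 0.53 [260.4 203.1] [ 0.532 -0.092]
side tray_floor 0.87 [187.4 235.6] [0.578 0.214]
side tray_floor 0.58 [156.  309.4] [0.41  0.468]
side tray_front 0.84 [207.5 240. ] [0.47  0.213]
side lever_pad 0.7 [242.6 228. ] [0.444 0.082]
side key_blue_top 0.45 [293.9 180.1] [ 0.507 -0.246]
side key_blue_top 0.44 [250.7 175.9] [ 0.639 -0.146]
side key_yellow_top 0.47 [240.  181.3] [ 0.644 -0.095]
side key_green_top 0.4 [266.3 164.5] [ 0.646 -0.239]
side weight 0.73 [283.6 189.4] [ 0.524 -0.21 ]
```

```bash
cat >> h.py <<'E'
Z={"tin":.050,"weight":.058}
def hsv(im): return cv2.cvtColor(im,cv2.COLOR_RGB2HSV)
def blobs(m,lo,hi):
    n,l,s,c=cv2.connectedComponentsWithStats(m.astype(np.uint8));return [(c[k],s[k,4]) for k in range(1,n) if lo<=s[k,4]<=hi]
def tins(cam="top",im=None):
    """silver tins in the top picture: (x,y) from dark knob blobs ringed by bright grey"""
    im=cams.grab_frame(cam) if im is None else im
    H=hsv(im);out=[]
    for c,a in blobs(H[...,2]<75,8,90):
        u,v=np.round(c).astype(int)
        ring=[H[v+int(round(7*np.sin(t))),u+int(round(7*np.cos(t)))] for t in np.arange(0,6.28,.4) if 8<v<375 and 8<u<500]
        if len(ring)==0: continue
        ring=np.array(ring,int)
        if np.median(ring[:,2])>125 and np.median(ring[:,1])<40 and np.percentile(ring[:,2],20)>105:
            # darkness-weighted centroid
            V=H[v-6:v+7,u-6:u+7,2].astype(float);w=np.clip(110-V,0,None)
            yy,xx=np.mgrid[v-6:v+7,u-6:u+7];w*=((xx-c[0])**2+(yy-c[1])**2<30)
            p=np.array([(w*xx).sum(),(w*yy).sum()])/w.sum()
            out.append((p,toz(p,cam,.050)))
    return out
E
python3 - <<'E'
from h import *
T=cams.grab_frame("top");S=cams.grab_frame("side")
for c,im in(("top",T),("side",S)):
    for p,w in tins(c,im): print(c,np.round(p,1),np.round(w,3))
    H=hsv(im)
    for n,m,z in(("yel",(H[...,0]>22)&(H[...,0]<34),.04),("blue",(H[...,0]>108)&(H[...,0]<122),.04),("green",(H[...,0]>50)&(H[...,0]<85),.04),("red",(H[...,0]<6)|(H[...,0]>175),.049)):
        for q,a in blobs(m&(H[...,1]>150)&(H[...,2]>80),10,400): print(c,n,np.round(q,1),a,np.round(toz(q,c,z),3))
crop=T[125:225,125:375,::-1];cv2.imwrite("pics/c1.png",cv2.resize(crop,(800,320),interpolation=cv2.INTER_CUBIC))
E
```

```text
top [151.  163.6] [0.605 0.334]
top [150.  180.5] [0.543 0.337]
top [328.5 180.2] [ 0.522 -0.292]
top [272.7 182.9] [ 0.519 -0.095]
top [102.5 206.2] [0.457 0.5  ]
top [356.1 200.4] [ 0.447 -0.382]
top [272.2 205.9] [ 0.438 -0.09 ]
top [305.7 210.3] [ 0.418 -0.205]
top [329.9 210.5] [ 0.414 -0.289]
top yel [268.  154.2] 75 [ 0.628 -0.083]
top blue [400.8 124.8] 236 [ 0.722 -0.572]
top blue [282.9 152.8] 66 [ 0.631 -0.137]
top blue [ 65.3 307.7] 41 [0.12  0.612]
top green [313.  149.7] 56 [ 0.639 -0.246]
top red [298.  151.3] 73 [ 0.632 -0.191]
top red [220.  208.5] 155 [0.435 0.092]
side [329.  169.2] [ 0.445 -0.379]
side [298.8 170.7] [ 0.521 -0.289]
side [320.  184.2] [ 0.413 -0.286]
side [304.5 194.2] [ 0.417 -0.202]
side [263.4 195. ] [ 0.517 -0.092]
side [278.9 206.8] [ 0.436 -0.087]
side yel [241.2 182.8] 41 [ 0.631 -0.089]
side blue [309.  112.8] 190 [ 0.77  -0.642]
side blue [306.5 136.3] 22 [ 0.658 -0.495]
side blue [123.9 151.1] 14 [1.103 0.115]
side blue [117.3 155.4] 16 [1.097 0.15 ]
side blue [112.1 164.9] 13 [1.06  0.198]
side blue [130.1 164.7] 10 [1.012 0.147]
side blue [130.4 169.2] 16 [0.988 0.162]
side blue [144.4 169.9] 14 [0.947 0.126]
side blue [128.8 177.1] 65 [0.952 0.194]
side blue [ 95.7 188. ] 142 [0.984 0.316]
side blue [250.8 175.7] 59 [ 0.636 -0.144]
side blue [110.6 186.7] 32 [0.952 0.273]
side green [268.8 163.3] 30 [ 0.641 -0.248]
side red [412.9 131.1] 12 [ 0.359 -0.842]
side red [260.1 169.2] 63 [ 0.631 -0.189]
side red [242.1 231.4] 137 [0.44  0.089]
side red [381.8 279. ] 10 [-0.004 -0.078]
```

View pics/c1.png

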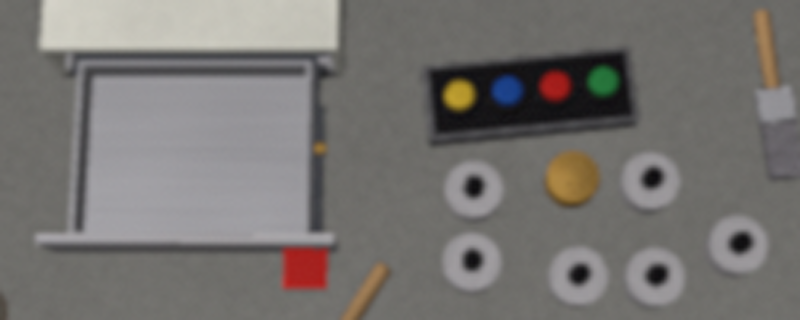

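The enlarged crop shows six grey-lidded tins with black knobs, crop px (474,187), (473,260), (579,273), (656,273), (653,178) and (740,242). The knobless brass weight is at (572,178). The pink and purple look-alikes lie outside the crop and are excluded by colour.

Run:
```python
from h import *
f=lambda u,v:(125+u/3.2,125+v/3.2)
for n,p,z in(("panelL",(37,236),.078),("panelR",(334,234),.078),("wallBL",(83,65),.058),("wallBR",(316,62),.058),("wallFL",(73,233),.058),("wallFR",(313,233),.058),("floorBL",(90,75),.017),("floorBR",(306,73),.017),("padNear L",(284,289),.058),("padNear R",(327,289),.058)): print(n,np.round(toz(f(*p),"top",z),4))
print(toz((220,208.5),"top",.057),toz((242.1,231.4),"side",.057))
for t,c in((("tray_floor"),"top"),("tray_front","top")):
  for k in range(2):
    cams.grab_frame(c);d=finder.spot_point(t,c)[0];print(t,d["at"],toz(d["at"],c,.017 if "floor" in t else .078))
s=manip.observe();Rm=R.from_rotvec(s["tcp_rot"]).as_matrix();print(np.round(Rm,3))
```

```text
panelL [0.4738 0.3736]
panelR [0.4648 0.0563]
wallBL [0.6703 0.3339]
wallBR [0.6645 0.0739]
wallFL [0.4797 0.3408]
wallFR [0.4705 0.0804]
floorBL [0.672  0.3371]
floorBR [0.6655 0.089 ]
padNear L [0.4104 0.1126]
padNear R [0.4088 0.0664]
[0.43351348 0.09086728] [0.43461516 0.09384972]
tray_floor [185.5, 175.7] [0.56455157 0.2177434 ]
tray_floor [186.8, 174.5] [0.56886207 0.21304495]
tray_front [179.9, 199.5] [0.46600717 0.22533274]
tray_front [181.9, 200.6] [0.46194695 0.21848171]
[[ 0.959  0.284  0.   ]
 [ 0.284 -0.959  0.   ]
 [ 0.    -0.    -1.   ]]
```

Call:
{"fn": "jog_arm", "kwargs": {"targets": [[[0,0,0.03],[0.04,-0.02,0.012],-0.15],[[0,0,0.06],[0.08,-0.04,0.024],-0.15],[[0,0,0.0917],[0.12,-0.06,0.036],-0.15],[[0,0,0.0917],[0.16,-0.08,0.048],-0.15],[[0,0,0.0917],[0.2,-0.1,0.056],-0.15]], "newtons": 40}}

```text
time_s: 2.02
ee_pos: [0.3161, -0.4996, 0.3591]
tcp_rot: [-3.141, 0.002, 0.001]
ft_force: [0.8, -0.2, 1.0]
width: 0.0491
gripper_force: 0.0
```

Call:
{"fn": "jog_arm", "kwargs": {"targets": [[[0,0,0],[0.04,-0.037,0.015],-0.15],[[0,0,0],[0.08,-0.075,0.03],-0.15],[[0,0,0],[0.12,-0.11,0.045],-0.15],[[0,0,0],[0.1625,-0.15,0.061],-0.15],[[0,0,0],[0.1625,-0.15,0.061],-0.15]]}}

```text
time_s: 2.43
ee_pos: [0.4493, -0.3759, 0.3098]
tcp_rot: [-3.139, -0.009, -0.001]
ft_force: [0.3, 0.4, 0.9]
width: 0.0493
gripper_force: 0.0
```

```bash
cat >> h.py <<'E'
def look():
    s=manip.observe();print(round(float(s["time_s"]),2),np.round(s["ee_pos"],4),np.round(s["joints"],2),"w",round(float(s["width"]),4),"g",round(float(s["gripper_force"]),1),np.round(s["ft_force"],1))
    # wrist view: knobs, projected at z=.056
    for c in("top","side"):
        print(c,[np.round(w,3).tolist() for p,w in tins(c) if .38<w[0]<.66 and -.42<w[1]<.32 ])
E
python3 - <<'E'
from h import *
look()
im=cams.grab_frame("wrist");i=cams.camera_info("wrist");print(np.round(i["pose"],3).tolist())
cv2.imwrite("pics/w1.png",im[...,::-1])
E
```

```text
2.43 [ 0.4493 -0.3759  0.3098] [ 0.73  0.28 -0.13  1.74  0.04  1.13 -0.97] w 0.0493 g 0.0 [0.3 0.4 0.9]
top [[0.522, -0.292], [0.519, -0.095], [0.438, -0.09], [0.418, -0.205], [0.414, -0.289]]
side [[0.445, -0.379], [0.521, -0.289], [0.412, -0.285], [0.518, -0.092], [0.417, -0.202], [0.436, -0.086]]
[[0.003, -0.959, -0.283, 0.518], [-1.0, -0.003, -0.0, -0.379], [-0.001, 0.283, -0.959, 0.279], [0.0, 0.0, 0.0, 1.0]]
```

View pics/w1.png

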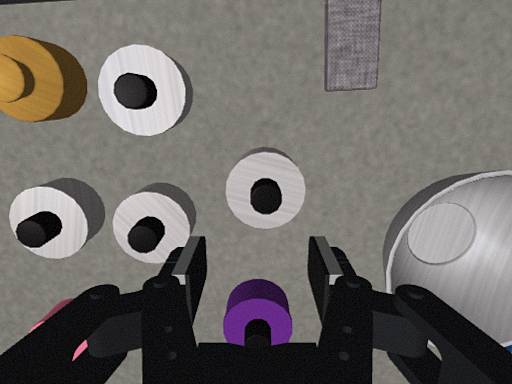

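The wrist view shows the target silver tin at (265,190) between the finger columns, the purple one at (258,320) behind it, and the bowl at right.

Call:
{"fn": "jog_arm", "kwargs": {"targets": [[[0,0,0],[0,0,0],-0.15],[[0,0,0],[0,0,0.04],-0.15],[[0,0,0],[0,0,0.08],-0.15],[[0,0,0],[0,0,0.125],-0.15],[[0,0,0],[0,0,0.125],-0.15]]}}

```text
time_s: 3.0
ee_pos: [0.4427, -0.3821, 0.2067]
tcp_rot: [-3.139, 0.005, 0.007]
ft_force: [-0.5, 0.8, -0.6]
width: 0.049
gripper_force: 0.0
```

Call:
{"fn": "jog_arm", "kwargs": {"targets": [[[0,0,0],[0,0,0],1],[[0,0,0],[0,0,0],1],[[0,0,0],[0,0,0],1],[[0,0,0],[0,0,0],1],[[0,0,0],[0,0,0],1]]}}

```text
time_s: 3.42
ee_pos: [0.4453, -0.3822, 0.213]
tcp_rot: [3.139, -0.002, 0.003]
ft_force: [-1.4, -3.5, 7.5]
width: 0.0227
gripper_force: 40.2
```

Run:
```python
from h import *
look()
```

```text
3.42 [ 0.4453 -0.3822  0.213 ] [ 0.73  0.38 -0.12  1.82  0.06  0.94 -0.98] w 0.0227 g 40.2 [-1.4 -3.5  7.5]
top [[0.522, -0.292], [0.519, -0.095], [0.438, -0.09], [0.418, -0.205], [0.414, -0.289]]
side [[0.521, -0.289], [0.413, -0.286], [0.417, -0.202], [0.517, -0.092], [0.436, -0.086]]
```

Call:
{"fn": "jog_arm", "kwargs": {"targets": [[[0,0,0],[0,0,-0.02],1],[[0,0,0],[0,0,-0.06],1],[[0,0,0],[0,0,-0.1],1],[[0,0,0],[0,0,-0.14],1],[[0,0,0],[0,0,-0.14],1]]}}

```text
time_s: 3.93
ee_pos: [0.4467, -0.3818, 0.3303]
tcp_rot: [3.136, -0.0, 0.012]
ft_force: [0.9, -1.2, -3.5]
width: 0.0221
gripper_force: 40.0
```

Call:
{"fn": "jog_arm", "kwargs": {"targets": [[[0,0,0],[0.0105,-0.042,0],1],[[0,0,0],[0.021,-0.084,0],1],[[0,0,0],[0.0315,-0.126,0],1],[[0,0,0],[0.042,-0.168,0],1],[[0,0,0],[0.0525,-0.21,0],1]]}}

```text
time_s: 4.35
ee_pos: [0.4871, -0.2112, 0.3229]
tcp_rot: [-3.141, 0.0, 0.001]
ft_force: [-0.0, -0.5, -4.0]
width: 0.0221
gripper_force: 40.1
```

Call:
{"fn": "jog_arm", "kwargs": {"targets": [[[0,0,0],[0.0105,-0.042,0],1],[[0,0,0],[0.021,-0.084,0],1],[[0,0,0],[0.0315,-0.126,0],1],[[0,0,0],[0.042,-0.168,0],1],[[0,0,0],[0.0525,-0.21,0],1]]}}

```text
time_s: 4.77
ee_pos: [0.529, -0.0433, 0.3229]
tcp_rot: [-3.142, 0.0, 0.001]
ft_force: [0.5, -0.4, -3.1]
width: 0.0224
gripper_force: 40.1
```

Run:
```python
from h import *
look()
```

```text
4.77 [ 0.529  -0.0433  0.3229] [ 0.33  0.18 -0.37  1.84  0.07  1.14 -1.63] w 0.0224 g 40.1 [ 0.5 -0.4 -3.1]
top [[0.522, -0.292], [0.418, -0.205], [0.414, -0.289]]
side [[0.521, -0.289], [0.622, -0.05], [0.412, -0.286], [0.517, -0.092], [0.416, -0.202], [0.556, -0.042], [0.436, -0.086]]
```

Call:
{"fn": "jog_arm", "kwargs": {"targets": [[[0,0,0],[0.0105,-0.042,0],1],[[0,0,0],[0.021,-0.084,0],1],[[0,0,0],[0.0315,-0.126,0],1],[[0,0,0],[0.042,-0.168,0],1],[[0,0,0],[0.0525,-0.21,0],1]]}}

```text
time_s: 5.28
ee_pos: [0.5712, 0.1242, 0.3229]
tcp_rot: [3.141, -0.001, -0.001]
ft_force: [-0.3, -0.3, -3.5]
width: 0.022
gripper_force: 40.4
```

Call:
{"fn": "jog_arm", "kwargs": {"targets": [[[0,0,0],[0.0105,-0.042,0],1],[[0,0,0],[0.021,-0.084,0],1],[[0,0,0],[0.0315,-0.126,0],1],[[0,0,0],[0.042,-0.168,0],1],[[0,0,0],[0.0525,-0.21,0],1]]}}

```text
time_s: 5.7
ee_pos: [0.6134, 0.2921, 0.3226]
tcp_rot: [3.141, -0.001, -0.002]
ft_force: [-0.1, -0.5, -4.1]
width: 0.0222
gripper_force: 40.4
```

Run:
```python
from h import *
look()
im=cams.grab_frame("wrist");cv2.imwrite("pics/w2.png",im[...,::-1]);print(np.round(cams.camera_info("wrist")["pose"],3).tolist(),cams.camera_info("wrist")["K"])
```

```text
5.7 [0.6134 0.2921 0.3226] [-0.15  0.49 -0.49  1.46  0.24  1.25 -2.24] w 0.0222 g 40.4 [-0.1 -0.5 -4.1]
top [[0.522, -0.292], [0.519, -0.095], [0.438, -0.09], [0.418, -0.205], [0.414, -0.289]]
side [[0.521, -0.289], [0.413, -0.286], [0.518, -0.092], [0.416, -0.202], [0.436, -0.086]]
[[0.005, -0.959, -0.285, 0.684], [-1.0, -0.005, 0.0, 0.295], [-0.002, 0.285, -0.959, 0.291], [0.0, 0.0, 0.0, 1.0]] [[320.07088647   0.         256.82216018]
 [  0.         320.07088647 192.23984446]
 [  0.           0.           1.        ]]
```

View pics/w2.png

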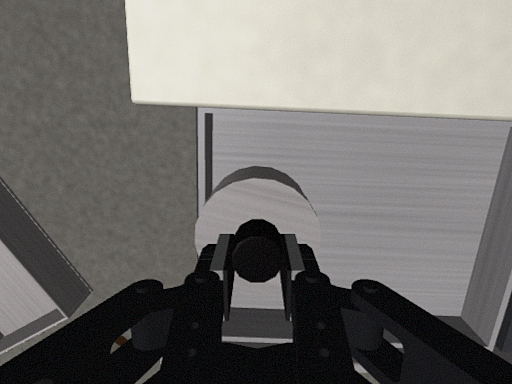

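Run:
```python
from h import *
for n,p,z in(("mouthL",(135,102),.096),("mouthR",(510,118),.096),("wallL out top",(197,110),.058),("wallL inner top",(205,112),.058),("wallL inner bottom",(213,113),.017),("wallR inner top",(510,125),.058),("wallR inner top near",(487,345),.058),("panel in top",(270,340),.078),("front floor edge",(440,315),.017)): print(n,np.round(toz(p,"wrist",z),4))
```

```text
mouthL [0.6811 0.3666]
mouthR [0.6731 0.1453]
wallL out top [0.6753 0.3375]
wallL inner top [0.674  0.3319]
wallL inner bottom [0.6714 0.3318]
wallR inner top [0.6661 0.1149]
wallR inner top near [0.4757 0.0913]
panel in top [0.4974 0.2838]
front floor edge [0.4752 0.1103]
```

Call:
{"fn": "jog_arm", "kwargs": {"targets": [[[0,0,0],[0,0,0.04],1],[[0,0,0],[0,0,0.08],1],[[0,0,0],[0,0,0.1],1],[[0,0,0],[0,0,0.113],1],[[0,0,0],[0,0,0.113],1]]}}

```text
time_s: 6.27
ee_pos: [0.6134, 0.2889, 0.2308]
tcp_rot: [3.139, -0.003, -0.004]
ft_force: [-0.7, -0.0, -3.1]
width: 0.0223
gripper_force: 42.4
```

Call:
{"fn": "jog_arm", "kwargs": {"targets": [[[0,0,0],[0,0,0],1],[[0,0,0],[0,0,0],-0.15],[[0,0,0],[0,0,0],-0.15],[[0,0,0],[0,0,0],-0.15],[[0,0,0],[0,0,0],-0.15]]}}

```text
time_s: 6.68
ee_pos: [0.6137, 0.291, 0.2338]
tcp_rot: [-3.141, 0.0, -0.002]
ft_force: [0.8, 0.1, -0.2]
width: 0.0491
gripper_force: 0.0
```

Call:
{"fn": "jog_arm", "kwargs": {"targets": [[[0,0,0],[0,0,-0.03],-0.15],[[0,0,0],[0,0,-0.07],-0.15],[[0,0,0],[0,0,-0.11],-0.15],[[0,0,0],[0,0,-0.113],-0.15],[[0,0,0],[0,0,-0.113],-0.15]]}}

```text
time_s: 7.1
ee_pos: [0.614, 0.2914, 0.3266]
tcp_rot: [-3.139, 0.0, -0.008]
ft_force: [0.1, 0.5, -0.8]
width: 0.0492
gripper_force: 0.0
```

Run:
```python
from h import *
look()
im=cams.grab_frame("wrist");cv2.imwrite("pics/w3.png",im[...,::-1])
```

```text
7.1 [0.614  0.2914 0.3266] [-0.15  0.49 -0.49  1.46  0.24  1.25 -2.24] w 0.0492 g 0.0 [ 0.1  0.5 -0.8]
top [[0.522, -0.292], [0.519, -0.095], [0.438, -0.09], [0.418, -0.205], [0.414, -0.289]]
side [[0.521, -0.289], [0.413, -0.286], [0.518, -0.092], [0.416, -0.202], [0.436, -0.086], [0.629, 0.283]]
```

View pics/w3.png

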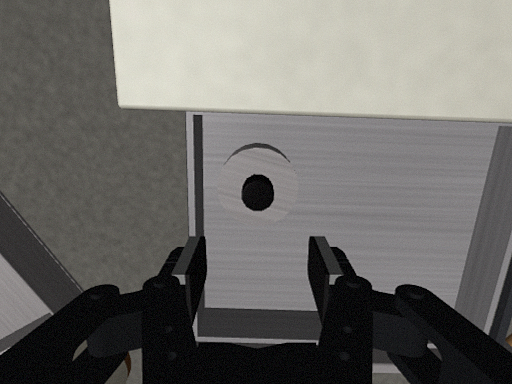

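The first tin stands upright at (258,185), inside the left wall. Next tin: A.

Call:
{"fn": "jog_arm", "kwargs": {"targets": [[[0,0,0],[-0.0077,0.0485,0],-0.15],[[0,0,0],[-0.0154,0.097,0],-0.15],[[0,0,0],[-0.0231,0.1455,0],-0.15],[[0,0,0],[-0.0308,0.194,0],-0.15],[[0,0,0],[-0.0385,0.2425,0],-0.15]]}}

```text
time_s: 7.67
ee_pos: [0.5816, 0.0948, 0.3216]
tcp_rot: [3.141, -0.0, -0.004]
ft_force: [2.2, 0.4, 0.6]
width: 0.0491
gripper_force: 0.0
```

Call:
{"fn": "jog_arm", "kwargs": {"targets": [[[0,0,0],[-0.0077,0.0485,0],-0.15],[[0,0,0],[-0.0154,0.097,0],-0.15],[[0,0,0],[-0.0231,0.1455,0],-0.15],[[0,0,0],[-0.0308,0.194,0],-0.15],[[0,0,0],[-0.0385,0.2425,0],-0.15]]}}

```text
time_s: 8.08
ee_pos: [0.5506, -0.0991, 0.3219]
tcp_rot: [-3.141, 0.001, 0.003]
ft_force: [1.3, -0.5, 0.2]
width: 0.0494
gripper_force: 0.0
```

Call:
{"fn": "jog_arm", "kwargs": {"targets": [[[0,0,0],[-0.0077,0.0485,0],-0.15],[[0,0,0],[-0.0154,0.097,0],-0.15],[[0,0,0],[-0.0231,0.1455,0],-0.15],[[0,0,0],[-0.0308,0.194,0],-0.15],[[0,0,0],[-0.0385,0.2425,0],-0.15]]}}

```text
time_s: 8.5
ee_pos: [0.5198, -0.293, 0.3218]
tcp_rot: [-3.141, 0.001, 0.003]
ft_force: [1.0, -0.8, -0.5]
width: 0.0488
gripper_force: 0.0
```

Run:
```python
from h import *
look()
```

```text
8.5 [ 0.5198 -0.293   0.3218] [ 0.64  0.3  -0.24  1.69  0.08  1.16 -1.19] w 0.0488 g 0.0 [ 1.  -0.8 -0.5]
top [[0.62, 0.292], [0.519, -0.095], [0.438, -0.09], [0.418, -0.205]]
side [[0.521, -0.289], [0.413, -0.286], [0.518, -0.092], [0.417, -0.202], [0.436, -0.086], [0.629, 0.283]]
```

Call:
{"fn": "jog_arm", "kwargs": {"targets": [[[0,0,0],[0,0,0],-0.15],[[0,0,0],[0,0,0.045],-0.15],[[0,0,0],[0,0,0.09],-0.15],[[0,0,0],[0,0,0.125],-0.15],[[0,0,0],[0,0,0.137],-0.15]]}}

```text
time_s: 9.02
ee_pos: [0.5195, -0.2886, 0.2084]
tcp_rot: [-3.137, -0.003, 0.01]
ft_force: [-1.2, -0.2, 0.6]
width: 0.0492
gripper_force: 0.0
```

Call:
{"fn": "jog_arm", "kwargs": {"targets": [[[0,0,0],[0,0,0],-0.15],[[0,0,0],[0,0,0],1],[[0,0,0],[0,0,0],1],[[0,0,0],[0,0,0],1],[[0,0,0],[0,0,0],1]]}}

```text
time_s: 9.43
ee_pos: [0.5218, -0.2915, 0.2156]
tcp_rot: [3.14, -0.001, 0.005]
ft_force: [0.2, 0.2, 5.5]
width: 0.0219
gripper_force: 39.7
```

Call:
{"fn": "jog_arm", "kwargs": {"targets": [[[0,0,0],[0,0,-0.02],1],[[0,0,0],[0,0,-0.06],1],[[0,0,0],[0,0,-0.1],1],[[0,0,0],[0,0,-0.137],1],[[0,0,0],[0,0,-0.137],1]]}}

```text
time_s: 9.85
ee_pos: [0.5223, -0.2917, 0.3303]
tcp_rot: [3.137, -0.001, 0.014]
ft_force: [2.0, -0.3, -2.0]
width: 0.0218
gripper_force: 40.1
```

Call:
{"fn": "jog_arm", "kwargs": {"targets": [[[0,0,0],[0.0078,-0.0418,0],1],[[0,0,0],[0.0156,-0.0836,0],1],[[0,0,0],[0.0234,-0.1254,0],1],[[0,0,0],[0.0312,-0.1672,0],1],[[0,0,0],[0.039,-0.209,0],1]]}}

```text
time_s: 10.27
ee_pos: [0.5518, -0.1224, 0.3229]
tcp_rot: [3.142, -0.001, -0.001]
ft_force: [-1.2, -0.3, -2.5]
width: 0.0219
gripper_force: 40.1
```

Call:
{"fn": "jog_arm", "kwargs": {"targets": [[[0,0,0],[0.0078,-0.0418,0],1],[[0,0,0],[0.0156,-0.0836,0],1],[[0,0,0],[0.0234,-0.1254,0],1],[[0,0,0],[0.0312,-0.1672,0],1],[[0,0,0],[0.039,-0.209,0],1]]}}

```text
time_s: 10.68
ee_pos: [0.5831, 0.0448, 0.3229]
tcp_rot: [3.141, -0.001, -0.0]
ft_force: [0.6, 0.1, -4.0]
width: 0.0221
gripper_force: 40.1
```

Call:
{"fn": "jog_arm", "kwargs": {"targets": [[[0,0,0],[0.0078,-0.0418,0],1],[[0,0,0],[0.0156,-0.0836,0],1],[[0,0,0],[0.0234,-0.1254,0],1],[[0,0,0],[0.0312,-0.1672,0],1],[[0,0,0],[0.039,-0.209,0],1]]}}

```text
time_s: 11.1
ee_pos: [0.6145, 0.2118, 0.3228]
tcp_rot: [3.141, -0.001, -0.001]
ft_force: [0.1, -0.0, -2.2]
width: 0.0222
gripper_force: 40.1
```

Call:
{"fn": "jog_arm", "kwargs": {"targets": [[[0,0,0],[0,0,0.0],1],[[0,0,0],[0,0,0.04],1],[[0,0,0],[0,0,0.08],1],[[0,0,0],[0,0,0.1],1],[[0,0,0],[0,0,0.113],1]]}}

```text
time_s: 11.52
ee_pos: [0.614, 0.2092, 0.2309]
tcp_rot: [3.139, -0.001, -0.004]
ft_force: [-10.0, -6.9, 35.4]
width: 0.0222
gripper_force: 45.4
```

Call:
{"fn": "jog_arm", "kwargs": {"targets": [[[0,0,0],[0,0,0],1],[[0,0,0],[0,0,0],1],[[0,0,0],[0,0,0],-0.15],[[0,0,0],[0,0,0],-0.15],[[0,0,0],[0,0,0],-0.15]]}}

```text
time_s: 11.93
ee_pos: [0.6149, 0.2105, 0.2336]
tcp_rot: [-3.141, 0.001, -0.002]
ft_force: [-1.2, -0.5, -0.5]
width: 0.0492
gripper_force: 0.0
```

Call:
{"fn": "jog_arm", "kwargs": {"targets": [[[0,0,0],[0,0,-0.03],-0.15],[[0,0,0],[0,0,-0.07],-0.15],[[0,0,0],[0,0,-0.11],-0.15],[[0,0,0],[0,0,-0.113],-0.15],[[0,0,0],[0,0,-0.113],-0.15]]}}

```text
time_s: 12.35
ee_pos: [0.6153, 0.2109, 0.3264]
tcp_rot: [-3.14, 0.001, -0.008]
ft_force: [-0.2, 0.3, -1.1]
width: 0.049
gripper_force: 0.0
```

Run:
```python
from h import *
look()
```

```text
12.35 [0.6153 0.2109 0.3264] [-0.03  0.43 -0.48  1.54  0.21  1.22 -2.12] w 0.049 g 0.0 [-0.2  0.3 -1.1]
top [[0.519, -0.095], [0.438, -0.09], [0.418, -0.205], [0.414, -0.289]]
side [[0.412, -0.286], [0.517, -0.092], [0.416, -0.202], [0.436, -0.087], [0.626, 0.201], [0.63, 0.283]]
```

Call:
{"fn": "jog_arm", "kwargs": {"targets": [[[0,0,0],[-0.0168,0.0416,0],-0.15],[[0,0,0],[-0.0336,0.0832,0],-0.15],[[0,0,0],[-0.0504,0.1248,0],-0.15],[[0,0,0],[-0.0672,0.1664,0],-0.15],[[0,0,0],[-0.084,0.208,0],-0.15]]}}

```text
time_s: 12.87
ee_pos: [0.546, 0.0423, 0.3216]
tcp_rot: [3.142, -0.001, -0.004]
ft_force: [1.4, -0.4, 0.8]
width: 0.049
gripper_force: 0.0
```

Call:
{"fn": "jog_arm", "kwargs": {"targets": [[[0,0,0],[-0.0168,0.0416,0],-0.15],[[0,0,0],[-0.0336,0.0832,0],-0.15],[[0,0,0],[-0.0504,0.1248,0],-0.15],[[0,0,0],[-0.0672,0.1664,0],-0.15],[[0,0,0],[-0.084,0.208,0],-0.15]]}}

```text
time_s: 13.28
ee_pos: [0.4786, -0.1239, 0.3219]
tcp_rot: [-3.141, 0.001, 0.003]
ft_force: [0.5, 0.5, -0.5]
width: 0.0493
gripper_force: 0.0
```

Call:
{"fn": "jog_arm", "kwargs": {"targets": [[[0,0,0],[-0.0168,0.0416,0],-0.15],[[0,0,0],[-0.0336,0.0832,0],-0.15],[[0,0,0],[-0.0504,0.1248,0],-0.15],[[0,0,0],[-0.0672,0.1664,0],-0.15],[[0,0,0],[-0.084,0.208,0],-0.15]]}}

```text
time_s: 13.7
ee_pos: [0.4114, -0.2901, 0.3219]
tcp_rot: [-3.141, 0.001, 0.003]
ft_force: [0.7, 0.2, -1.0]
width: 0.0489
gripper_force: 0.0
```

Run:
```python
from h import *
look()
```

```text
13.7 [ 0.4114 -0.2901  0.3219] [ 0.68  0.11 -0.17  1.91  0.02  1.12 -1.06] w 0.0489 g 0.0 [ 0.7  0.2 -1. ]
top [[0.621, 0.292], [0.617, 0.211], [0.519, -0.095], [0.438, -0.09], [0.418, -0.205]]
side [[0.413, -0.286], [0.518, -0.092], [0.416, -0.202], [0.436, -0.086], [0.626, 0.201], [0.63, 0.283]]
```

Call:
{"fn": "jog_arm", "kwargs": {"targets": [[[0,0,0],[0,0,0],-0.15],[[0,0,0],[0,0,0.045],-0.15],[[0,0,0],[0,0,0.09],-0.15],[[0,0,0],[0,0,0.125],-0.15],[[0,0,0],[0,0,0.137],-0.15]]}}

```text
time_s: 14.22
ee_pos: [0.4117, -0.2863, 0.209]
tcp_rot: [-3.137, -0.003, 0.009]
ft_force: [-0.7, 0.0, -0.3]
width: 0.0493
gripper_force: 0.0
```

Call:
{"fn": "jog_arm", "kwargs": {"targets": [[[0,0,0],[0,0,0],-0.15],[[0,0,0],[0,0,0],1],[[0,0,0],[0,0,0],1],[[0,0,0],[0,0,0],1],[[0,0,0],[0,0,0],1]]}}

```text
time_s: 14.63
ee_pos: [0.4137, -0.2891, 0.2153]
tcp_rot: [3.14, -0.001, 0.005]
ft_force: [0.7, 0.1, 6.1]
width: 0.0223
gripper_force: 39.7
```

Call:
{"fn": "jog_arm", "kwargs": {"targets": [[[0,0,0],[0,0,-0.02],1],[[0,0,0],[0,0,-0.06],1],[[0,0,0],[0,0,-0.1],1],[[0,0,0],[0,0,-0.137],1],[[0,0,0],[0,0,-0.137],1]]}}

```text
time_s: 15.05
ee_pos: [0.4142, -0.2895, 0.3296]
tcp_rot: [3.136, -0.001, 0.012]
ft_force: [1.5, -0.0, -2.9]
width: 0.0225
gripper_force: 40.1
```

Call:
{"fn": "jog_arm", "kwargs": {"targets": [[[0,0,0],[0.0166,-0.035,0],1],[[0,0,0],[0.0332,-0.07,0],1],[[0,0,0],[0.0498,-0.105,0],1],[[0,0,0],[0.0664,-0.14,0],1],[[0,0,0],[0.083,-0.175,0],1]]}}

```text
time_s: 15.47
ee_pos: [0.4793, -0.1473, 0.3229]
tcp_rot: [3.142, -0.001, -0.0]
ft_force: [0.2, -0.8, -3.7]
width: 0.0218
gripper_force: 40.1
```

Call:
{"fn": "jog_arm", "kwargs": {"targets": [[[0,0,0],[0.0166,-0.035,0],1],[[0,0,0],[0.0332,-0.07,0],1],[[0,0,0],[0.0498,-0.105,0],1],[[0,0,0],[0.0664,-0.14,0],1],[[0,0,0],[0.083,-0.175,0],1]]}}

```text
time_s: 15.88
ee_pos: [0.5459, -0.0074, 0.3229]
tcp_rot: [3.141, -0.001, -0.0]
ft_force: [0.9, -0.2, -4.1]
width: 0.0224
gripper_force: 40.1
```

Call:
{"fn": "jog_arm", "kwargs": {"targets": [[[0,0,0],[0.0166,-0.035,0],1],[[0,0,0],[0.0332,-0.07,0],1],[[0,0,0],[0.0498,-0.105,0],1],[[0,0,0],[0.0664,-0.14,0],1],[[0,0,0],[0.083,-0.175,0],1]]}}

```text
time_s: 16.3
ee_pos: [0.6124, 0.1324, 0.3226]
tcp_rot: [3.141, -0.001, -0.001]
ft_force: [0.6, -0.5, -3.2]
width: 0.0217
gripper_force: 40.1
```

Call:
{"fn": "jog_arm", "kwargs": {"targets": [[[0,0,0],[0,0,0.0],1],[[0,0,0],[0,0,0.045],1],[[0,0,0],[0,0,0.08],1],[[0,0,0],[0,0,0.097],1],[[0,0,0],[0,0,0.108],1]]}}

```text
time_s: 16.72
ee_pos: [0.6112, 0.1307, 0.2342]
tcp_rot: [3.141, -0.001, -0.006]
ft_force: [0.6, -0.5, -2.9]
width: 0.022
gripper_force: 40.2
```

Call:
{"fn": "jog_arm", "kwargs": {"targets": [[[0,0,0],[0,0,0.002],1],[[0,0,0],[0,0,0.003],1],[[0,0,0],[0,0,0.003],-0.15],[[0,0,0],[0,0,0.003],-0.15],[[0,0,0],[0,0,0.003],-0.15]]}}

```text
time_s: 17.13
ee_pos: [0.6129, 0.1314, 0.2362]
tcp_rot: [-3.141, 0.001, -0.005]
ft_force: [0.8, -0.3, 0.1]
width: 0.0494
gripper_force: 0.0
```

Call:
{"fn": "jog_arm", "kwargs": {"targets": [[[0,0,0],[0,0,-0.03],-0.15],[[0,0,0],[0,0,-0.07],-0.15],[[0,0,0],[0,0,-0.1],-0.15],[[0,0,0],[0,0,-0.111],-0.15],[[0,0,0],[0,0,-0.111],-0.15]]}}

```text
time_s: 17.55
ee_pos: [0.613, 0.1316, 0.3269]
tcp_rot: [-3.14, 0.001, -0.009]
ft_force: [0.2, -1.0, -0.2]
width: 0.0491
gripper_force: 0.0
```

Run:
```python
from h import *
look()
```

```text
17.55 [0.613  0.1316 0.3269] [ 0.09  0.38 -0.47  1.6   0.18  1.2  -1.99] w 0.0491 g 0.0 [ 0.2 -1.  -0.2]
top [[0.621, 0.292], [0.519, -0.095], [0.438, -0.09], [0.418, -0.205]]
side [[0.518, -0.092], [0.416, -0.202], [0.626, 0.122], [0.436, -0.086], [0.626, 0.201], [0.63, 0.283]]
```

Call:
{"fn": "jog_arm", "kwargs": {"targets": [[[0,0,0],[-0.0244,0.0419,0],-0.15],[[0,0,0],[-0.0488,0.0838,0],-0.15],[[0,0,0],[-0.0732,0.1257,0],-0.15],[[0,0,0],[-0.0976,0.1676,0],-0.15],[[0,0,0],[-0.122,0.2097,0],-0.15]]}}

```text
time_s: 18.07
ee_pos: [0.5128, -0.0381, 0.3213]
tcp_rot: [-3.141, 0.001, 0.004]
ft_force: [1.0, -0.8, 0.7]
width: 0.0488
gripper_force: 0.0
```

Call:
{"fn": "jog_arm", "kwargs": {"targets": [[[0,0,0],[-0.0244,0.0419,0],-0.15],[[0,0,0],[-0.0488,0.0838,0],-0.15],[[0,0,0],[-0.0732,0.1257,0],-0.15],[[0,0,0],[-0.0976,0.1676,0],-0.15],[[0,0,0],[-0.122,0.2097,0],-0.15]]}}

```text
time_s: 18.48
ee_pos: [0.415, -0.2056, 0.3217]
tcp_rot: [-3.141, 0.001, 0.003]
ft_force: [1.1, -0.4, 0.1]
width: 0.0489
gripper_force: 0.0
```

Run:
```python
from h import *
look()
```

```text
18.48 [ 0.415  -0.2056  0.3217] [ 0.6   0.03 -0.24  2.    0.01  1.12 -1.21] w 0.0489 g 0.0 [ 1.1 -0.4  0.1]
top [[0.621, 0.292], [0.617, 0.211], [0.618, 0.132], [0.519, -0.095], [0.438, -0.09]]
side [[0.517, -0.092], [0.417, -0.202], [0.626, 0.122], [0.436, -0.086], [0.626, 0.201], [0.63, 0.283]]
```

Call:
{"fn": "jog_arm", "kwargs": {"targets": [[[0,0,0],[0,0,0],-0.15],[[0,0,0],[0,0,0.045],-0.15],[[0,0,0],[0,0,0.09],-0.15],[[0,0,0],[0,0,0.125],-0.15],[[0,0,0],[0,0,0.137],-0.15]]}}

```text
time_s: 19.0
ee_pos: [0.4156, -0.2022, 0.2091]
tcp_rot: [-3.138, -0.003, 0.009]
ft_force: [-1.8, 0.7, -0.3]
width: 0.0491
gripper_force: 0.0
```

Call:
{"fn": "jog_arm", "kwargs": {"targets": [[[0,0,0],[0,0,0],-0.15],[[0,0,0],[0,0,0],1],[[0,0,0],[0,0,0],1],[[0,0,0],[0,0,0],1],[[0,0,0],[0,0,0],1]]}}

```text
time_s: 19.42
ee_pos: [0.4177, -0.2045, 0.2151]
tcp_rot: [3.14, -0.001, 0.004]
ft_force: [0.3, -0.3, 4.6]
width: 0.0221
gripper_force: 39.6
```

Call:
{"fn": "jog_arm", "kwargs": {"targets": [[[0,0,0],[0,0,-0.02],1],[[0,0,0],[0,0,-0.06],1],[[0,0,0],[0,0,-0.1],1],[[0,0,0],[0,0,-0.137],1],[[0,0,0],[0,0,-0.137],1]]}}

```text
time_s: 19.83
ee_pos: [0.4185, -0.2048, 0.3295]
tcp_rot: [3.137, -0.001, 0.013]
ft_force: [0.9, -0.8, -1.2]
width: 0.0222
gripper_force: 39.7
```

Call:
{"fn": "jog_arm", "kwargs": {"targets": [[[0,0,0],[0.0092,-0.0414,0],1],[[0,0,0],[0.0184,-0.0828,0],1],[[0,0,0],[0.0276,-0.1242,0],1],[[0,0,0],[0.0368,-0.1656,0],1],[[0,0,0],[0.046,-0.207,0],1]]}}

```text
time_s: 20.25
ee_pos: [0.4536, -0.0371, 0.3234]
tcp_rot: [3.141, -0.001, 0.001]
ft_force: [0.8, -0.0, -1.4]
width: 0.0222
gripper_force: 39.7
```

Call:
{"fn": "jog_arm", "kwargs": {"targets": [[[0,0,0],[0.0092,-0.0414,0],1],[[0,0,0],[0.0184,-0.0828,0],1],[[0,0,0],[0.0276,-0.1242,0],1],[[0,0,0],[0.0368,-0.1656,0],1],[[0,0,0],[0.046,-0.207,0],1]]}}

```text
time_s: 20.67
ee_pos: [0.4905, 0.1285, 0.3235]
tcp_rot: [3.141, -0.001, 0.001]
ft_force: [0.6, -0.2, -1.9]
width: 0.022
gripper_force: 39.7
```

Call:
{"fn": "jog_arm", "kwargs": {"targets": [[[0,0,0],[0.0092,-0.0414,0],1],[[0,0,0],[0.0184,-0.0828,0],1],[[0,0,0],[0.0276,-0.1242,0],1],[[0,0,0],[0.0368,-0.1656,0],1],[[0,0,0],[0.046,-0.207,0],1]]}}

```text
time_s: 21.08
ee_pos: [0.5276, 0.2939, 0.3232]
tcp_rot: [3.141, -0.002, 0.001]
ft_force: [0.9, -0.3, -1.0]
width: 0.0221
gripper_force: 39.7
```

Call:
{"fn": "jog_arm", "kwargs": {"targets": [[[0,0,0],[0,0,0.0],1],[[0,0,0],[0,0,0.045],1],[[0,0,0],[0,0,0.08],1],[[0,0,0],[0,0,0.097],1],[[0,0,0],[0,0,0.108],1]]}}

```text
time_s: 21.5
ee_pos: [0.5269, 0.2918, 0.2347]
tcp_rot: [3.14, -0.001, -0.004]
ft_force: [0.3, -0.1, -1.1]
width: 0.0223
gripper_force: 39.9
```

Call:
{"fn": "jog_arm", "kwargs": {"targets": [[[0,0,0],[0,0,0.002],1],[[0,0,0],[0,0,0.003],1],[[0,0,0],[0,0,0.003],-0.15],[[0,0,0],[0,0,0.003],-0.15],[[0,0,0],[0,0,0.003],-0.15]]}}

```text
time_s: 21.92
ee_pos: [0.5279, 0.2928, 0.2358]
tcp_rot: [-3.141, 0.001, -0.003]
ft_force: [-0.1, -0.2, 0.4]
width: 0.0487
gripper_force: 0.0
```

Call:
{"fn": "jog_arm", "kwargs": {"targets": [[[0,0,0],[0,0,-0.03],-0.15],[[0,0,0],[0,0,-0.07],-0.15],[[0,0,0],[0,0,-0.1],-0.15],[[0,0,0],[0,0,-0.111],-0.15],[[0,0,0],[0,0,-0.111],-0.15]]}}

```text
time_s: 22.33
ee_pos: [0.528, 0.2932, 0.3265]
tcp_rot: [-3.139, 0.001, -0.008]
ft_force: [0.2, 0.9, -0.9]
width: 0.0494
gripper_force: 0.0
```

Run:
```python
from h import *
look()
```

```text
22.33 [0.528  0.2932 0.3265] [-0.06  0.36 -0.64  1.66  0.23  1.2  -2.33] w 0.0494 g 0.0 [ 0.2  0.9 -0.9]
top [[0.617, 0.211], [0.617, 0.132], [0.519, -0.095], [0.438, -0.09]]
side [[0.517, -0.092], [0.626, 0.122], [0.436, -0.086], [0.539, 0.286]]
```

Call:
{"fn": "jog_arm", "kwargs": {"targets": [[[0,0,0],[-0.0113,0.0478,0],-0.15],[[0,0,0],[-0.0227,0.0955,0],-0.15],[[0,0,0],[-0.034,0.1433,0],-0.15],[[0,0,0],[-0.0454,0.191,0],-0.15],[[0,0,0],[-0.0567,0.2388,0],-0.15]]}}

```text
time_s: 22.85
ee_pos: [0.4808, 0.0994, 0.3214]
tcp_rot: [3.141, -0.001, -0.004]
ft_force: [1.1, -0.1, -0.4]
width: 0.0491
gripper_force: 0.0
```

Call:
{"fn": "jog_arm", "kwargs": {"targets": [[[0,0,0],[-0.0113,0.0478,0],-0.15],[[0,0,0],[-0.0227,0.0955,0],-0.15],[[0,0,0],[-0.034,0.1433,0],-0.15],[[0,0,0],[-0.0454,0.191,0],-0.15],[[0,0,0],[-0.0567,0.2388,0],-0.15]]}}

```text
time_s: 23.27
ee_pos: [0.4351, -0.0914, 0.3218]
tcp_rot: [-3.141, 0.001, 0.003]
ft_force: [1.8, -0.1, -0.1]
width: 0.0493
gripper_force: 0.0
```

Run:
```python
from h import *
look()
```

```text
23.27 [ 0.4351 -0.0914  0.3218] [ 0.51  0.   -0.4   2.03  0.    1.11 -1.46] w 0.0493 g 0.0 [ 1.8 -0.1 -0.1]
top [[0.621, 0.292], [0.617, 0.211], [0.618, 0.132], [0.532, 0.294]]
side [[0.517, -0.092], [0.626, 0.122], [0.436, -0.086], [0.626, 0.201], [0.631, 0.283], [0.539, 0.286]]
```

Call:
{"fn": "jog_arm", "kwargs": {"targets": [[[0,0,0],[0,0,0],-0.15],[[0,0,0],[0,0,0.045],-0.15],[[0,0,0],[0,0,0.09],-0.15],[[0,0,0],[0,0,0.125],-0.15],[[0,0,0],[0,0,0.137],-0.15]]}}

```text
time_s: 23.78
ee_pos: [0.4347, -0.088, 0.2092]
tcp_rot: [-3.139, -0.003, 0.01]
ft_force: [-1.6, -0.2, -0.2]
width: 0.0489
gripper_force: 0.0
```

Call:
{"fn": "jog_arm", "kwargs": {"targets": [[[0,0,0],[0,0,0],-0.15],[[0,0,0],[0,0,0],1],[[0,0,0],[0,0,0],1],[[0,0,0],[0,0,0],1],[[0,0,0],[0,0,0],1]]}}

```text
time_s: 24.2
ee_pos: [0.4374, -0.0893, 0.2152]
tcp_rot: [3.141, -0.0, 0.004]
ft_force: [-1.9, 1.7, 8.3]
width: 0.0223
gripper_force: 39.5
```

Call:
{"fn": "jog_arm", "kwargs": {"targets": [[[0,0,0],[0,0,-0.02],1],[[0,0,0],[0,0,-0.06],1],[[0,0,0],[0,0,-0.1],1],[[0,0,0],[0,0,-0.137],1],[[0,0,0],[0,0,-0.137],1]]}}

```text
time_s: 24.62
ee_pos: [0.4383, -0.0896, 0.3293]
tcp_rot: [3.139, -0.001, 0.014]
ft_force: [1.2, -0.3, -3.1]
width: 0.022
gripper_force: 40.0
```

Call:
{"fn": "jog_arm", "kwargs": {"targets": [[[0,0,0],[0.011,-0.0378,0],1],[[0,0,0],[0.022,-0.0755,0],1],[[0,0,0],[0.033,-0.1133,0],1],[[0,0,0],[0.044,-0.151,0],1],[[0,0,0],[0.055,-0.1888,0],1]]}}

```text
time_s: 25.03
ee_pos: [0.4806, 0.0627, 0.3232]
tcp_rot: [3.141, -0.001, 0.001]
ft_force: [0.5, -0.4, -2.6]
width: 0.0221
gripper_force: 39.9
```

Call:
{"fn": "jog_arm", "kwargs": {"targets": [[[0,0,0],[0.011,-0.0378,0],1],[[0,0,0],[0.022,-0.0755,0],1],[[0,0,0],[0.033,-0.1133,0],1],[[0,0,0],[0.044,-0.151,0],1],[[0,0,0],[0.055,-0.1888,0],1]]}}

```text
time_s: 25.45
ee_pos: [0.5248, 0.2137, 0.3229]
tcp_rot: [3.141, -0.001, 0.0]
ft_force: [0.2, 0.6, -3.0]
width: 0.0215
gripper_force: 39.9
```

Call:
{"fn": "jog_arm", "kwargs": {"targets": [[[0,0,0],[0,0,0.0],1],[[0,0,0],[0,0,0.045],1],[[0,0,0],[0,0,0.08],1],[[0,0,0],[0,0,0.097],1],[[0,0,0],[0,0,0.108],1]]}}

```text
time_s: 25.87
ee_pos: [0.524, 0.2119, 0.2346]
tcp_rot: [3.14, -0.001, -0.005]
ft_force: [-0.2, -0.6, -2.3]
width: 0.022
gripper_force: 40.1
```

Call:
{"fn": "jog_arm", "kwargs": {"targets": [[[0,0,0],[0,0,0.002],1],[[0,0,0],[0,0,0.003],1],[[0,0,0],[0,0,0.003],-0.15],[[0,0,0],[0,0,0.003],-0.15],[[0,0,0],[0,0,0.003],-0.15]]}}

```text
time_s: 26.28
ee_pos: [0.5253, 0.2128, 0.2359]
tcp_rot: [-3.141, 0.001, -0.004]
ft_force: [-0.8, 0.2, -0.3]
width: 0.0489
gripper_force: 0.0
```

Call:
{"fn": "jog_arm", "kwargs": {"targets": [[[0,0,0],[0,0,-0.03],-0.15],[[0,0,0],[0,0,-0.07],-0.15],[[0,0,0],[0,0,-0.1],-0.15],[[0,0,0],[0,0,-0.111],-0.15],[[0,0,0],[0,0,-0.111],-0.15]]}}

```text
time_s: 26.7
ee_pos: [0.5254, 0.2131, 0.3264]
tcp_rot: [-3.14, 0.001, -0.009]
ft_force: [0.6, 0.9, -0.6]
width: 0.0493
gripper_force: 0.0
```

Run:
```python
from h import *
look()
```

```text
26.7 [0.5254 0.2131 0.3264] [ 0.09  0.28 -0.65  1.75  0.19  1.17 -2.18] w 0.0493 g 0.0 [ 0.6  0.9 -0.6]
top [[0.617, 0.132], [0.519, -0.095]]
side [[0.517, -0.092], [0.63, 0.283], [0.536, 0.206], [0.539, 0.286]]
```

Call:
{"fn": "jog_arm", "kwargs": {"targets": [[[0,0,0],[-0.001,0.038,0],-0.15],[[0,0,0],[-0.002,0.077,0],-0.15],[[0,0,0],[-0.003,0.115,0],-0.15],[[0,0,0],[-0.004,0.154,0],-0.15],[[0,0,0],[-0.0044,0.1922,0],-0.15]]}}

```text
time_s: 27.22
ee_pos: [0.5203, 0.057, 0.3214]
tcp_rot: [3.141, -0.001, -0.004]
ft_force: [0.5, -0.1, -0.2]
width: 0.0488
gripper_force: 0.0
```

Call:
{"fn": "jog_arm", "kwargs": {"targets": [[[0,0,0],[-0.001,0.038,0],-0.15],[[0,0,0],[-0.002,0.077,0],-0.15],[[0,0,0],[-0.003,0.115,0],-0.15],[[0,0,0],[-0.004,0.154,0],-0.15],[[0,0,0],[-0.0044,0.1922,0],-0.15]]}}

```text
time_s: 27.63
ee_pos: [0.5166, -0.0967, 0.3214]
tcp_rot: [-3.141, 0.001, 0.004]
ft_force: [0.4, -0.7, -0.1]
width: 0.0486
gripper_force: 0.0
```

Run:
```python
from h import *
look()
```

```text
27.63 [ 0.5166 -0.0967  0.3214] [ 0.52  0.18 -0.46  1.85  0.09  1.13 -1.54] w 0.0486 g 0.0 [ 0.4 -0.7 -0.1]
top [[0.621, 0.292], [0.617, 0.211], [0.617, 0.132], [0.532, 0.294], [0.529, 0.214]]
side [[0.517, -0.092], [0.626, 0.122], [0.626, 0.201], [0.63, 0.283], [0.536, 0.206], [0.539, 0.286]]
```

Call:
{"fn": "jog_arm", "kwargs": {"targets": [[[0,0,0],[0,0,0],-0.15],[[0,0,0],[0,0,0.045],-0.15],[[0,0,0],[0,0,0.09],-0.15],[[0,0,0],[0,0,0.125],-0.15],[[0,0,0],[0,0,0.137],-0.15]]}}

```text
time_s: 28.15
ee_pos: [0.5155, -0.0933, 0.2089]
tcp_rot: [-3.139, -0.003, 0.01]
ft_force: [-0.9, -0.2, 0.2]
width: 0.0494
gripper_force: 0.0
```

Call:
{"fn": "jog_arm", "kwargs": {"targets": [[[0,0,0],[0,0,0],-0.15],[[0,0,0],[0,0,0],1],[[0,0,0],[0,0,0],1],[[0,0,0],[0,0,0],1],[[0,0,0],[0,0,0],1]]}}

```text
time_s: 28.57
ee_pos: [0.5185, -0.0948, 0.2154]
tcp_rot: [3.141, -0.0, 0.005]
ft_force: [-0.9, 1.7, 7.2]
width: 0.0222
gripper_force: 39.8
```

Call:
{"fn": "jog_arm", "kwargs": {"targets": [[[0,0,0],[0,0,-0.02],1],[[0,0,0],[0,0,-0.06],1],[[0,0,0],[0,0,-0.1],1],[[0,0,0],[0,0,-0.137],1],[[0,0,0],[0,0,-0.137],1]]}}

```text
time_s: 28.98
ee_pos: [0.5193, -0.0949, 0.3298]
tcp_rot: [3.139, -0.001, 0.015]
ft_force: [1.6, 0.2, -1.2]
width: 0.0222
gripper_force: 39.7
```

Call:
{"fn": "jog_arm", "kwargs": {"targets": [[[0,0,0],[0,-0.028,0],1],[[0,0,0],[0.001,-0.057,0],1],[[0,0,0],[0.002,-0.085,0],1],[[0,0,0],[0.003,-0.114,0],1],[[0,0,0],[0.003,-0.142,0],1]]}}

```text
time_s: 29.4
ee_pos: [0.5198, 0.0197, 0.3234]
tcp_rot: [3.141, -0.001, 0.001]
ft_force: [0.7, -0.1, -2.3]
width: 0.0223
gripper_force: 39.6
```

Call:
{"fn": "jog_arm", "kwargs": {"targets": [[[0,0,0],[0,-0.028,0],1],[[0,0,0],[0.001,-0.057,0],1],[[0,0,0],[0.002,-0.085,0],1],[[0,0,0],[0.003,-0.114,0],1],[[0,0,0],[0.003,-0.142,0],1]]}}

```text
time_s: 29.82
ee_pos: [0.5223, 0.1332, 0.3233]
tcp_rot: [3.141, -0.001, 0.001]
ft_force: [-0.4, -0.5, -2.2]
width: 0.0221
gripper_force: 39.6
```

Call:
{"fn": "jog_arm", "kwargs": {"targets": [[[0,0,0],[0,0,0.0],1],[[0,0,0],[0,0,0.045],1],[[0,0,0],[0,0,0.08],1],[[0,0,0],[0,0,0.097],1],[[0,0,0],[0,0,0.108],1]]}}

```text
time_s: 30.23
ee_pos: [0.5216, 0.1315, 0.2347]
tcp_rot: [3.141, -0.001, -0.004]
ft_force: [-0.0, 0.2, -1.4]
width: 0.0223
gripper_force: 39.7
```

Call:
{"fn": "jog_arm", "kwargs": {"targets": [[[0,0,0],[0,0,0.002],1],[[0,0,0],[0,0,0.003],1],[[0,0,0],[0,0,0.003],-0.15],[[0,0,0],[0,0,0.003],-0.15],[[0,0,0],[0,0,0.003],-0.15]]}}

```text
time_s: 30.65
ee_pos: [0.523, 0.1323, 0.2356]
tcp_rot: [-3.141, 0.001, -0.004]
ft_force: [0.7, -0.5, -0.5]
width: 0.0489
gripper_force: 0.0
```

Call:
{"fn": "jog_arm", "kwargs": {"targets": [[[0,0,0],[0,0,-0.03],-0.15],[[0,0,0],[0,0,-0.07],-0.15],[[0,0,0],[0,0,-0.1],-0.15],[[0,0,0],[0,0,-0.111],-0.15],[[0,0,0],[0,0,-0.111],-0.15]]}}

```text
time_s: 31.07
ee_pos: [0.5232, 0.1326, 0.3262]
tcp_rot: [-3.141, 0.001, -0.008]
ft_force: [0.3, 0.6, 0.0]
width: 0.049
gripper_force: 0.0
```

Call:
{"fn": "jog_arm", "kwargs": {"targets": [[[0,0,0],[-0.04,0.02,0],1],[[0,0,0],[-0.08,0.04,0],1],[[0,0,0],[-0.115,0.055,0],1],[[0,0,0],[-0.115,0.055,0],1],[[0,0,0],[-0.115,0.055,0],1]]}}

```text
time_s: 31.48
ee_pos: [0.4292, 0.0873, 0.3224]
tcp_rot: [3.14, -0.003, -0.001]
ft_force: [1.2, 0.1, 0.7]
width: 0.0001
gripper_force: 0.0
```

Run:
```python
from h import *
look()
im=cams.grab_frame("wrist");cv2.imwrite("pics/w4.png",im[...,::-1])
H=hsv(im);m=((H[...,0]<6)|(H[...,0]>175))&(H[...,1]>150)&(H[...,2]>80)
for q,a in blobs(m,200,30000): print(q,a,toz(q,"wrist",.058))
```

```text
31.48 [0.4292 0.0873 0.3224] [ 0.33 -0.01 -0.62  2.03 -0.    1.11 -1.86] w 0.0001 g 0.0 [1.2 0.1 0.7]
top [[0.621, 0.292], [0.532, 0.294]]
side [[0.626, 0.122], [0.626, 0.201], [0.534, 0.124], [0.63, 0.283], [0.536, 0.206], [0.539, 0.286]]
[251.89932886 188.01891397] 3278 [0.43763567 0.09240005]
```

View pics/w4.png

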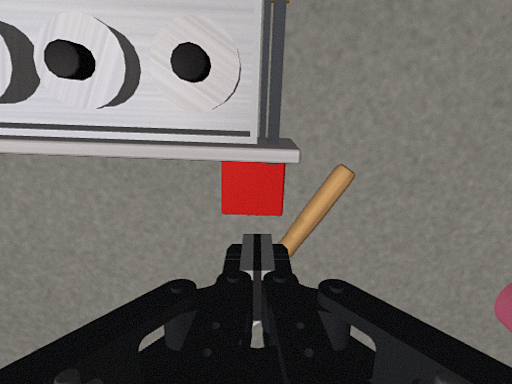

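All six tins are in the tray. The paddle is at (252,188) px, about (0.438, 0.092) m; the scoop handle beside it is low and clear. Now the lever press.

Call:
{"fn": "jog_arm", "kwargs": {"targets": [[[0,0,0],[0.009,-0.003,0],1],[[0,0,0],[0.009,-0.003,0.04],1],[[0,0,0],[0.009,-0.003,0.08],1],[[0,0,0],[0.009,-0.003,0.1],1],[[0,0,0],[0.009,-0.003,0.108],1]]}}

```text
time_s: 32.05
ee_pos: [0.4374, 0.091, 0.2339]
tcp_rot: [-3.141, -0.001, 0.007]
ft_force: [-0.6, 0.1, 0.9]
width: -0.0001
gripper_force: 0.0
```

Call:
{"fn": "jog_arm", "kwargs": {"targets": [[[0,0,0],[0,0,0],1],[[0,0,0],[0,0,0.005],1],[[0,0,0],[0,0,0.01],1],[[0,0,0],[0,0,0.014],1],[[0,0,0],[0,0,0.014],1]]}}

```text
time_s: 32.47
ee_pos: [0.4379, 0.091, 0.2259]
tcp_rot: [-3.141, 0.0, -0.002]
ft_force: [-0.1, 1.2, 2.0]
width: -0.0
gripper_force: 1.2
```

Run:
```python
from h import *
look()
im=cams.grab_frame("wrist");cv2.imwrite("pics/w5.png",im[...,::-1])
```

```text
32.47 [0.4379 0.091  0.2259] [ 0.29  0.16 -0.63  2.11  0.12  0.9  -1.97] w -0.0 g 1.2 [-0.1  1.2  2. ]
top [[0.62, 0.292], [0.616, 0.211], [0.531, 0.294]]
side [[0.625, 0.122], [0.625, 0.202], [0.533, 0.124], [0.629, 0.283], [0.535, 0.206], [0.538, 0.286]]
```

View pics/w5.png

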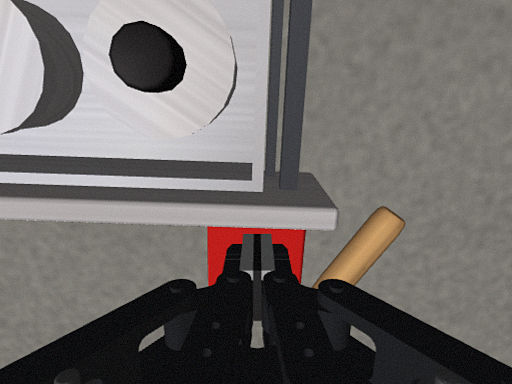

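Fingertips are on the red paddle at (258,260) px, just before the panel. Pressing further.

Call:
{"fn": "jog_arm", "kwargs": {"targets": [[[0,0,0],[0,0,0.003],1],[[0,0,0],[0,0,0.006],1],[[0,0,0],[0,0,0.0095],1],[[0,0,0],[0,0,0.0095],1],[[0,0,0],[0,0,0.0095],1]]}}

```text
time_s: 33.03
ee_pos: [0.4381, 0.0907, 0.2181]
tcp_rot: [-3.141, 0.001, -0.002]
ft_force: [1.8, 2.7, 5.8]
width: 0.0001
gripper_force: 2.1
```

Call:
{"fn": "jog_arm", "kwargs": {"targets": [[[0,0,0],[0.01,0.0003,0],1],[[0,0,0],[0.02,0.0006,0],1],[[0,0,0],[0.03,0.0008,0],1],[[0,0,0],[0.04,0.0011,0],1],[[0,0,0],[0.05,0.0014,0],1]]}}

```text
time_s: 33.45
ee_pos: [0.4787, 0.0888, 0.2178]
tcp_rot: [3.141, -0.002, -0.0]
ft_force: [-3.0, -1.8, 4.8]
width: 0.0003
gripper_force: 2.4
```

Run:
```python
from h import *
look()
```

```text
33.45 [0.4787 0.0888 0.2178] [ 0.27  0.25 -0.6   2.03  0.18  0.91 -2.  ] w 0.0003 g 2.4 [-3.  -1.8  4.8]
top [[0.654, 0.291], [0.651, 0.21], [0.565, 0.293]]
side [[0.571, 0.123], [0.573, 0.204], [0.576, 0.285]]
```

Call:
{"fn": "jog_arm", "kwargs": {"targets": [[[0,0,0],[0.015,0.0004,0],1],[[0,0,0],[0.03,0.0008,0],1],[[0,0,0],[0.045,0.0013,0],1],[[0,0,0],[0.06,0.0017,0],1],[[0,0,0],[0.075,0.0021,0],1]]}}

```text
time_s: 33.97
ee_pos: [0.5379, 0.0876, 0.2177]
tcp_rot: [3.141, -0.001, -0.002]
ft_force: [-2.1, -2.2, 4.7]
width: -0.0001
gripper_force: 4.4
```

Call:
{"fn": "jog_arm", "kwargs": {"targets": [[[0,0,0],[0.015,0.0004,0],1],[[0,0,0],[0.03,0.0008,0],1],[[0,0,0],[0.045,0.0013,0],1],[[0,0,0],[0.06,0.0017,0],1],[[0,0,0],[0.075,0.0021,0],1]]}}

```text
time_s: 34.38
ee_pos: [0.598, 0.0856, 0.2177]
tcp_rot: [3.141, -0.001, -0.002]
ft_force: [-2.8, -2.4, 4.3]
width: 0.0001
gripper_force: 4.4
```

Call:
{"fn": "jog_arm", "kwargs": {"targets": [[[0,0,0],[0.01,0.0004,0],1],[[0,0,0],[0.02,0.0006,0],1],[[0,0,0],[0.03,0.0008,0],1],[[0,0,0],[0.04,0.0011,0],1],[[0,0,0],[0.04,0.0011,0],1]]}}

```text
time_s: 34.8
ee_pos: [0.6313, 0.0846, 0.2183]
tcp_rot: [-3.141, 0.002, -0.004]
ft_force: [2.0, -2.7, 6.8]
width: 0.0
gripper_force: 2.4
```

Run:
```python
from h import *
look()
im=cams.grab_frame("wrist");cv2.imwrite("pics/w6.png",im[...,::-1])
```

```text
34.8 [0.6313 0.0846 0.2183] [ 0.2   0.52 -0.52  1.67  0.29  1.03 -1.99] w 0.0 g 2.4 [ 2.  -2.7  6.8]
top []
side []
```

View pics/w6.png

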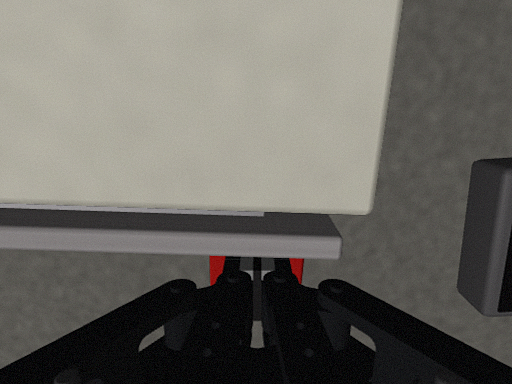

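Call:
{"fn": "jog_arm", "kwargs": {"targets": [[[0,0,0],[0.004,0.0001,0],1],[[0,0,0],[0.008,0.0002,0],1],[[0,0,0],[0.012,0.0003,0],1],[[0,0,0],[0.0145,0.0004,0],1],[[0,0,0],[0.0145,0.0004,0],1]]}}

```text
time_s: 35.37
ee_pos: [0.642, 0.0846, 0.2181]
tcp_rot: [-3.142, 0.001, -0.002]
ft_force: [-0.2, -2.5, 4.8]
width: 0.0002
gripper_force: 2.4
```

Call:
{"fn": "jog_arm", "kwargs": {"targets": [[[0,0,0],[0.001,0,0],1],[[0,0,0],[0.002,0,0],1],[[0,0,0],[0.003,0,0],1],[[0,0,0],[0.004,0,0],1],[[0,0,0],[0.004,0,0],1]]}}

```text
time_s: 35.78
ee_pos: [0.6446, 0.0846, 0.2179]
tcp_rot: [3.141, -0.001, 0.0]
ft_force: [-0.8, -4.3, 4.9]
width: -0.0001
gripper_force: 2.5
```

Call:
{"fn": "jog_arm", "kwargs": {"targets": [[[0,0,0],[0.0015,0,0],1],[[0,0,0],[0.003,0,0],1],[[0,0,0],[0.0045,0,0],1],[[0,0,0],[0.0045,0,0],1]]}}

```text
time_s: 36.12
ee_pos: [0.6479, 0.0854, 0.2178]
tcp_rot: [-3.141, -0.0, 0.001]
ft_force: [-5.5, -1.5, 5.8]
width: 0.0001
gripper_force: 2.7
```

Run:
```python
from h import *
print(manip.observe()["ft_force"])
im=cams.grab_frame("wrist");cv2.imwrite("pics/w7.png",im[...,::-1])
```

```text
[-5.51509758 -1.52979607  5.83570496]
```

View pics/w7.png

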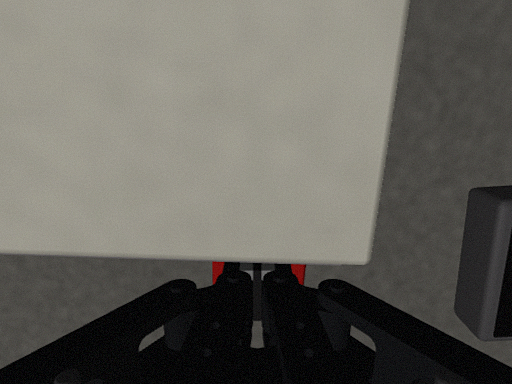

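Call:
{"fn": "jog_arm", "kwargs": {"targets": [[[0,0,0],[0.001,0,0],1],[[0,0,0],[0.002,0,0],1],[[0,0,0],[0.003,0,0],1],[[0,0,0],[0.003,0,0],1]]}}

```text
time_s: 36.5
ee_pos: [0.6487, 0.0855, 0.2177]
tcp_rot: [3.141, 0.001, -0.008]
ft_force: [-15.0, -3.4, 13.1]
width: -0.0003
gripper_force: 8.8
```

Call:
{"fn": "jog_arm", "kwargs": {"targets": [[[0,0,0],[0.001,0,0],1],[[0,0,0],[0.002,0,0],1],[[0,0,0],[0.003,0,0],1],[[0,0,0],[0.003,0,0],1]]}}

```text
time_s: 36.83
ee_pos: [0.6495, 0.0856, 0.2177]
tcp_rot: [3.14, 0.001, -0.016]
ft_force: [-27.0, -4.8, 22.3]
width: -0.0002
gripper_force: 15.5
```

Call:
{"fn": "jog_arm", "kwargs": {"targets": [[[0,0,0],[-0.004,0,0],1],[[0,0,0],[-0.005,0,0],1],[[0,0,0],[-0.005,0,-0.01],1],[[0,0,0],[-0.005,0,-0.025],1],[[0,0,0],[-0.0065,0,-0.04],1]]}}

```text
time_s: 37.25
ee_pos: [0.6477, 0.0853, 0.2507]
tcp_rot: [-3.141, -0.0, 0.0]
ft_force: [0.9, 0.4, 1.0]
width: -0.0001
gripper_force: 0.0
```

Call:
{"fn": "jog_arm", "kwargs": {"targets": [[[0,0,0],[0,0,-0.04],1],[[0,0,0],[0,0,-0.08],1],[[0,0,0],[-0.03,0.04,-0.09],1],[[0,0,0],[-0.06,0.08,-0.09],1],[[0,0,0],[-0.08,0.12,-0.09],1]]}}

```text
time_s: 37.67
ee_pos: [0.5828, -0.011, 0.3244]
tcp_rot: [-3.142, -0.003, -0.006]
ft_force: [1.4, 0.8, -0.5]
width: -0.0001
gripper_force: 0.0
```

Call:
{"fn": "jog_arm", "kwargs": {"targets": [[[0,0,0],[0,0.04,0],1],[[0,0,0],[0,0.08,0],1],[[0,0,0],[0,0.1,0],1],[[0,0,0],[0,0.1,0],1],[[0,0,0],[0,0.1,0],1]]}}

```text
time_s: 38.08
ee_pos: [0.5839, -0.092, 0.3232]
tcp_rot: [3.142, -0.004, 0.004]
ft_force: [0.5, 0.8, -0.8]
width: -0.0005
gripper_force: 0.0
```

Run:
```python
from h import *
s=manip.observe();print(s["ee_pos"],s["ft_force"])
T=cams.grab_frame("top");S=cams.grab_frame("side");W=cams.grab_frame("wrist")
cv2.imwrite("pics/m8.png",np.vstack([np.hstack([cv2.resize(T[90:230,110:310,::-1],(400,280)),cv2.resize(S[110:285,80:330,::-1],(400,280))]),np.hstack([cv2.resize(W[...,::-1],(400,300)),np.zeros((300,400,3),np.uint8)])]))
for c,im in(("top",T),("side",S),("wrist",W)):
    H=hsv(im)
    for n,m in(("yel",(H[...,0]>22)&(H[...,0]<34)),("blue",(H[...,0]>108)&(H[...,0]<122)),("green",(H[...,0]>50)&(H[...,0]<85)),("red",(H[...,0]<6)|(H[...,0]>175))):
        for q,a in blobs(m&(H[...,1]>150)&(H[...,2]>70),30,6000):
            w=toz(q,c,.040)
            if .4<w[0]<.75 and -.3<w[1]<.2: print(c,n,np.round(q,1),a,np.round(w,3))
```

```text
[ 0.58391857 -0.09198441  0.32318347] [ 0.46422087  0.83702778 -0.76767138]
top green [313. 150.] 69 [ 0.638 -0.246]
top red [221.  152.6] 151 [0.64  0.086]
side yel [241.  182.7] 44 [ 0.632 -0.088]
side blue [250.8 175.9] 63 [ 0.635 -0.143]
side green [268.9 163.5] 30 [ 0.64  -0.248]
side red [260.2 169.3] 65 [ 0.639 -0.197]
side red [204.8 201.2] 114 [0.649 0.075]
wrist yel [247.9 138.9] 1310 [ 0.626 -0.082]
wrist blue [319.2 134. ] 1455 [ 0.63  -0.138]
wrist green [463. 125.] 1680 [ 0.637 -0.248]
wrist red [ 26.4 128.4] 3298 [0.633 0.089]
wrist red [390.8 129.4] 1597 [ 0.633 -0.193]
```

View pics/m8.png

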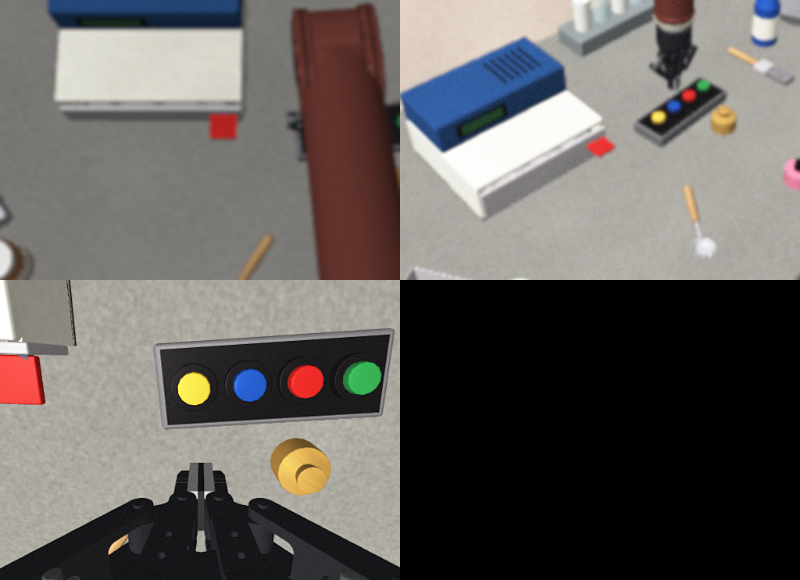

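Top crop and side view: the tray is fully home with its panel tight at the mouth, and the brass weight and scoop are unmoved. Wrist view keys left to right: yellow (193,389), blue (250,385), red (305,381), green (362,378). Going to blue.

Call:
{"fn": "jog_arm", "kwargs": {"targets": [[[0,0,0],[0.03,0.03,0],1],[[0,0,0],[0.059,0.0575,0],1],[[0,0,0],[0.059,0.0575,0.04],1],[[0,0,0],[0.059,0.0575,0.08],1],[[0,0,0],[0.059,0.0575,0.11],1]]}}

```text
time_s: 38.65
ee_pos: [0.6309, -0.1358, 0.2318]
tcp_rot: [-3.14, -0.002, 0.001]
ft_force: [-0.8, 0.6, -1.5]
width: -0.0002
gripper_force: 0.0
```

Call:
{"fn": "jog_arm", "kwargs": {"targets": [[[0,0,0],[0,0,0.0],1],[[0,0,0],[0,0,0.0],1],[[0,0,0],[0,0,0],1]]}}

```text
time_s: 38.9
ee_pos: [0.6316, -0.1362, 0.2359]
tcp_rot: [-3.142, -0.002, -0.004]
ft_force: [0.4, -0.4, 0.9]
width: -0.0002
gripper_force: 0.0
```

Run:
```python
from h import *
s=manip.observe();print(s["ee_pos"],s["ft_force"])
W=cams.grab_frame("wrist");S=cams.grab_frame("side")
cv2.imwrite("pics/m9.png",np.hstack([cv2.resize(W[...,::-1],(400,300)),cv2.resize(S[140:215,215:315,::-1],(400,300))]))
```

```text
[ 0.63164147 -0.13618465  0.23586399] [ 0.44480692 -0.38615507  0.88035969]
```

View pics/m9.png

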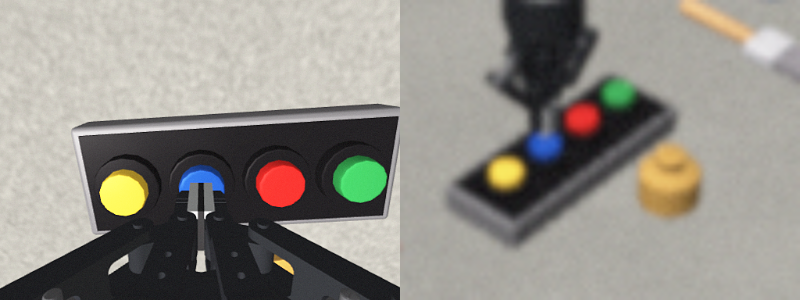

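Fingertips are centred over blue. Probing down gently.

Call:
{"fn": "jog_arm", "kwargs": {"targets": [[[0,0,0],[0,0,0.004],1],[[0,0,0],[0,0,0.008],1],[[0,0,0],[0,0,0.012],1],[[0,0,0],[0,0,0.015],1],[[0,0,0],[0,0,0.015],1]]}}

```text
time_s: 39.42
ee_pos: [0.631, -0.1372, 0.2219]
tcp_rot: [3.142, -0.001, 0.001]
ft_force: [0.8, -0.2, 3.5]
width: -0.0
gripper_force: 1.7
```

Call:
{"fn": "jog_arm", "kwargs": {"targets": [[[0,0,0],[0,0,0.0015],1],[[0,0,0],[0,0,0.0025],1],[[0,0,0],[0,0,0.0025],1]]}}

```text
time_s: 39.67
ee_pos: [0.631, -0.1372, 0.2202]
tcp_rot: [3.141, -0.001, 0.001]
ft_force: [0.5, -0.4, 4.3]
width: -0.0001
gripper_force: 2.2
```

Call:
{"fn": "jog_arm", "kwargs": {"targets": [[[0,0,0],[0,0,0.002],1],[[0,0,0],[0,0,0.003],1],[[0,0,0],[0,0,0.003],1]]}}

```text
time_s: 39.92
ee_pos: [0.631, -0.1371, 0.2194]
tcp_rot: [3.141, -0.001, 0.001]
ft_force: [-5.1, 0.6, 17.1]
width: 0.0002
gripper_force: 8.5
```

Call:
{"fn": "jog_arm", "kwargs": {"targets": [[[0,0,0],[0,0,0],1],[[0,0,0],[0,0,0],1],[[0,0,0],[0,0,-0.0205],1],[[0,0,0],[0,0,-0.0205],1],[[0,0,0],[0,0,-0.0205],1]]}}

```text
time_s: 40.33
ee_pos: [0.6308, -0.1371, 0.2342]
tcp_rot: [3.142, -0.0, 0.001]
ft_force: [-0.0, -0.3, -0.1]
width: 0.0001
gripper_force: 0.0
```

Call:
{"fn": "jog_arm", "kwargs": {"targets": [[[0,0,0],[-0.0025,-0.034,0],1],[[0,0,0],[-0.005,-0.0675,0],1],[[0,0,0],[-0.005,-0.0675,0],1],[[0,0,0],[-0.005,-0.0675,0],1],[[0,0,0],[-0.005,-0.0675,0],1]]}}

```text
time_s: 40.75
ee_pos: [0.6264, -0.0834, 0.233]
tcp_rot: [3.141, 0.0, -0.002]
ft_force: [-0.3, -0.3, 0.4]
width: 0.0
gripper_force: 0.0
```

Run:
```python
from h import *
s=manip.observe();print(s["ee_pos"],s["ft_force"])
```

```text
[ 0.62642049 -0.08337467  0.23301268] [-0.29076713 -0.34220518  0.44271138]
```

Press yellow: down 0.0205, hold about half a second, up.

Call:
{"fn": "jog_arm", "kwargs": {"targets": [[[0,0,0],[0,0,0.006],1],[[0,0,0],[0,0,0.012],1],[[0,0,0],[0,0,0.018],1],[[0,0,0],[0,0,0.0205],1],[[0,0,0],[0,0,0.0205],1]]}}

```text
time_s: 41.17
ee_pos: [0.6269, -0.0842, 0.2193]
tcp_rot: [3.14, -0.003, 0.0]
ft_force: [-7.8, -1.6, 21.4]
width: -0.0002
gripper_force: 10.3
```

Call:
{"fn": "jog_arm", "kwargs": {"targets": [[[0,0,0],[0,0,0],1],[[0,0,0],[0,0,0],1],[[0,0,0],[0,0,0],1]]}}

```text
time_s: 41.42
ee_pos: [0.6269, -0.0842, 0.2193]
tcp_rot: [3.14, -0.003, 0.001]
ft_force: [-8.8, -1.8, 21.1]
width: -0.0
gripper_force: 10.6
```

Call:
{"fn": "jog_arm", "kwargs": {"targets": [[[0,0,0],[0,0,-0.0205],1],[[0,0,0],[0,0,-0.0205],1],[[0,0,0],[0,0,-0.0205],1]]}}

```text
time_s: 41.67
ee_pos: [0.6269, -0.0836, 0.2341]
tcp_rot: [3.141, -0.002, 0.001]
ft_force: [0.4, -0.7, 0.7]
width: 0.0001
gripper_force: 0.0
```

Call:
{"fn": "jog_arm", "kwargs": {"targets": [[[0,0,0],[0.0025,0.034,0],1],[[0,0,0],[0.005,0.0675,0],1],[[0,0,0],[0.005,0.0675,0],1],[[0,0,0],[0.005,0.0675,0],1],[[0,0,0],[0.005,0.0675,0],1]]}}

```text
time_s: 42.08
ee_pos: [0.6304, -0.137, 0.2329]
tcp_rot: [-3.141, 0.001, 0.002]
ft_force: [-0.1, -0.8, 0.7]
width: -0.0
gripper_force: 0.0
```

Call:
{"fn": "jog_arm", "kwargs": {"targets": [[[0,0,0],[0,0,0.006],1],[[0,0,0],[0,0,0.012],1],[[0,0,0],[0,0,0.018],1],[[0,0,0],[0,0,0.0205],1],[[0,0,0],[0,0,0.0205],1]]}}

```text
time_s: 42.5
ee_pos: [0.631, -0.1359, 0.2194]
tcp_rot: [-3.142, -0.001, -0.001]
ft_force: [-7.1, 2.7, 19.8]
width: -0.0
gripper_force: 9.6
```

Call:
{"fn": "jog_arm", "kwargs": {"targets": [[[0,0,0],[0,0,0],1],[[0,0,0],[0,0,0],1],[[0,0,0],[0,0,0],1]]}}

```text
time_s: 42.75
ee_pos: [0.631, -0.1359, 0.2193]
tcp_rot: [-3.142, -0.001, -0.001]
ft_force: [-8.0, 2.4, 20.1]
width: -0.0
gripper_force: 9.9
```

Call:
{"fn": "jog_arm", "kwargs": {"targets": [[[0,0,0],[0,0,-0.0205],1],[[0,0,0],[0,0,-0.0455],1],[[0,0,0],[0,0,-0.0455],1],[[0,0,0],[0,0,-0.0455],1]]}}

```text
time_s: 43.08
ee_pos: [0.6311, -0.1367, 0.2546]
tcp_rot: [3.141, 0.0, 0.003]
ft_force: [-0.2, -1.1, -1.0]
width: 0.0002
gripper_force: 0.0
```

Call:
{"fn": "jog_arm", "kwargs": {"targets": [[[0,0,0],[0.0025,0.035,0],1],[[0,0,0],[0.005,0.07,0],1],[[0,0,0],[0.008,0.11,0],1],[[0,0,0],[0.01,0.138,0],1],[[0,0,0],[0.01,0.138,0],1]]}}

```text
time_s: 43.5
ee_pos: [0.6372, -0.2542, 0.2518]
tcp_rot: [3.139, -0.011, -0.004]
ft_force: [-0.7, -0.8, 0.3]
width: -0.0001
gripper_force: 0.0
```

Call:
{"fn": "jog_arm", "kwargs": {"targets": [[[0,0,0],[0,0,0],1],[[0,0,0],[0,0,0.02],1],[[0,0,0],[0,0,0.025],1],[[0,0,0],[0,0,0.025],1]]}}

```text
time_s: 43.83
ee_pos: [0.6381, -0.2459, 0.2317]
tcp_rot: [-3.14, -0.002, 0.006]
ft_force: [-0.5, -0.6, -0.2]
width: -0.0001
gripper_force: 0.0
```

Run:
```python
from h import *
s=manip.observe();print(s["ee_pos"],s["ft_force"])
W=cams.grab_frame("wrist");S=cams.grab_frame("side")
cv2.imwrite("pics/m10.png",np.hstack([cv2.resize(W[...,::-1],(400,300)),cv2.resize(S[140:215,215:315,::-1],(400,300))]))
```

```text
[ 0.63809537 -0.24587466  0.23166863] [-0.52123496 -0.58978146 -0.21030695]
```

View pics/m10.png

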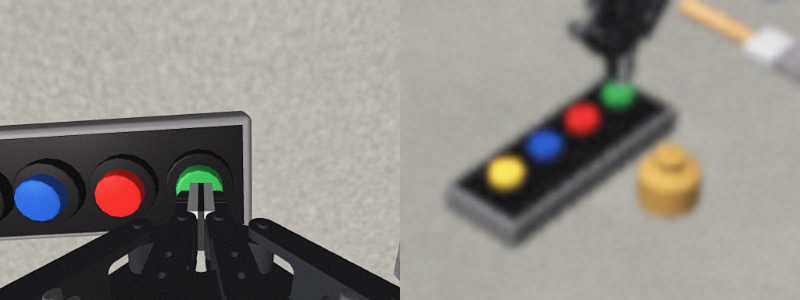

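Fingers are over green at (199,185) px. Press it, then retreat upward.

Call:
{"fn": "jog_arm", "kwargs": {"targets": [[[0,0,0],[0,0,0.006],1],[[0,0,0],[0,0,0.012],1],[[0,0,0],[0,0,0.018],1],[[0,0,0],[0,0,0.0205],1],[[0,0,0],[0,0,0.0205],1]]}}

```text
time_s: 44.35
ee_pos: [0.6392, -0.2473, 0.2195]
tcp_rot: [3.141, -0.0, 0.002]
ft_force: [-5.0, 2.1, 14.3]
width: -0.0001
gripper_force: 7.1
```

Call:
{"fn": "jog_arm", "kwargs": {"targets": [[[0,0,0],[0,0,0],1],[[0,0,0],[0,0,0],1],[[0,0,0],[0,0,0],1]]}}

```text
time_s: 44.6
ee_pos: [0.6392, -0.2473, 0.2195]
tcp_rot: [3.141, -0.0, 0.003]
ft_force: [-4.3, 1.7, 15.4]
width: -0.0002
gripper_force: 7.4
```

Call:
{"fn": "jog_arm", "kwargs": {"targets": [[[0,0,0],[0,0,-0.0205],1],[[0,0,0],[0,0,-0.06],1],[[0,0,0],[0,0,-0.1],1],[[0,0,0],[0,0,-0.14],1],[[0,0,0],[0,0,-0.14],1]]}}

```text
time_s: 45.02
ee_pos: [0.6402, -0.2477, 0.3368]
tcp_rot: [3.138, -0.001, 0.014]
ft_force: [0.6, 0.8, 1.8]
width: 0.0002
gripper_force: 0.0
```

Call:
{"fn": "jog_arm", "kwargs": {"targets": [[[0,0,0],[0,0,0],1],[[0,0,0],[0,0,0],1],[[0,0,0],[0,0,0],1]]}}

```text
time_s: 45.27
ee_pos: [0.6383, -0.2475, 0.3278]
tcp_rot: [-3.141, 0.001, 0.004]
ft_force: [-0.1, -0.1, -1.0]
width: -0.0001
gripper_force: 0.0
```

Run:
```python
from h import *
s=manip.observe();print(s["ee_pos"],s["ft_force"])
T=cams.grab_frame("top");S=cams.grab_frame("side")
cv2.imwrite("pics/m11.png",np.hstack([cv2.resize(T[...,::-1],(400,300)),cv2.resize(S[...,::-1],(400,300))]))
```

```text
[ 0.63826549 -0.24753192  0.32783462] [-0.13222277 -0.13316078 -0.95701528]
```

View pics/m11.png

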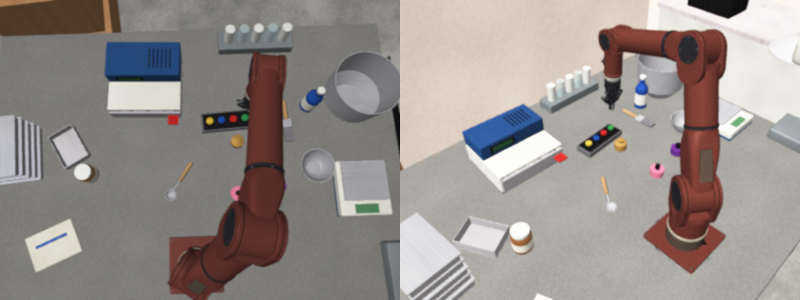

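The final picture shows the tray home with the paddle at its panel (172,119). No silver tins remain on the bench, everything else is in place, and the arm is clear.

```bash
python3 -c "
from cell import manip
print(manip.sign_off())"
```

```text
the job is handed in; nothing more can be done
None
```

All six silver tins went into the tray upright, the tray was unlocked and pushed home against its stop, then blue, yellow, blue and green were pressed in turn (0.4–0.8 s each); the job is handed in at about 45 s, with the red key untouched and everything else left in place.

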